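Check three linear slides, reject the one that binds and dock the tray

TASK

Check the three linear slides in the tray without taking them out: push every carriage by its post to the left as far as it will go and leave it there, and once all three are out, push all of them fully back to the right-hand end. One slide binds and stops well short of the end: lift that one out and lay it flat in the grey reject bin, lengthwise. Then push the tray with the two sound slides, still in place with their carriages back at the right, fully home against the back stop of the slotted holder, and do not disturb the things around.

Things in the scene. Friction and masses are not known exactly. Their poses are not given: they have to be found in the camera images.
- unit_a: one of three identical-looking linear slides in the tray, 0.3 kg: aluminium base 28 (x) x 150 (y) x 14 mm high (grasp it across x), steel rail on it to 24 mm, end blocks to 28 mm, dark carriage 28 x 46 mm at 15.5 to 35.5 mm height with an upright post. Origin: centre of underside; y along the rail (robot's left), z up. With the carriage at the right it balances about 12 mm to -y of the origin
- post_a (a point): centre of the top of the carriage post of unit_a: a brass 12 mm thick upright pin, 28 mm tall, standing on the middle of the carriage; push it sideways along the rail
- carriage_a (a joint): travel in m of unit_a's carriage along +y of the unit (robot's left): 0 = right-hand end (post at y = -45 mm of the unit). Sound slides run freely (about 1 N) over 0.090 to the left-hand end; the one that binds stops dead well short of it. It stays where it is left; starts between 0 and 0.03
- unit_b: one of three identical-looking linear slides in the tray, 0.3 kg: aluminium base 28 (x) x 150 (y) x 14 mm high (grasp it across x), steel rail on it to 24 mm, end blocks to 28 mm, dark carriage 28 x 46 mm at 15.5 to 35.5 mm height with an upright post. Origin: centre of underside; y along the rail (robot's left), z up. With the carriage at the right it balances about 12 mm to -y of the origin
- post_b (a point): centre of the top of the carriage post of unit_b: a brass 12 mm thick upright pin, 28 mm tall, standing on the middle of the carriage; push it sideways along the rail
- carriage_b (a joint): travel in m of unit_b's carriage along +y of the unit (robot's left): 0 = right-hand end (post at y = -45 mm of the unit). Sound slides run freely (about 1 N) over 0.090 to the left-hand end; the one that binds stops dead well short of it. It stays where it is left; starts between 0 and 0.03
- unit_c: one of three identical-looking linear slides in the tray, 0.3 kg: aluminium base 28 (x) x 150 (y) x 14 mm high (grasp it across x), steel rail on it to 24 mm, end blocks to 28 mm, dark carriage 28 x 46 mm at 15.5 to 35.5 mm height with an upright post. Origin: centre of underside; y along the rail (robot's left), z up. With the carriage at the right it balances about 12 mm to -y of the origin
- post_c (a point): centre of the top of the carriage post of unit_c: a brass 12 mm thick upright pin, 28 mm tall, standing on the middle of the carriage; push it sideways along the rail
- carriage_c (a joint): travel in m of unit_c's carriage along +y of the unit (robot's left): 0 = right-hand end (post at y = -45 mm of the unit). Sound slides run freely (about 1 N) over 0.090 to the left-hand end; the one that binds stops dead well short of it. It stays where it is left; starts between 0 and 0.03
- tray: loose slick black tray, 0.45 kg (pushes with 3 to 6 N), slide places at x = -58, 0, 58 mm. Floor 4 mm thick, x -110 to +85 mm, 184 mm wide (y); 16 mm high side walls (inner faces at y = 77 mm) stop the slide ends; 10 mm high locating blocks lie between the slide ends. Upright push plate on the near end: 90 mm wide, 50 mm high, outer face at x = -110 mm. Origin: underside below the middle place; x to the holder, z up
- dock: fixed slotted holder: two fences 12 mm high guide the tray along x (1.5 mm play) under two steel lips (x +5 to +85 mm, 11 to 14 mm high) that overhang the tray's side flanges, to a back stop 30 mm high at x = +85 mm. Outer 329 x 207 mm. Origin: on the bench, where the tray's origin is when fully home; x is the push direction. The tray starts 90 to 115 mm short of home
- bin: fixed open grey reject bin right of the dock, outer 220 mm (x) by 125 mm (y) by 26 mm high, walls and floor 4 mm thick. Origin: centre of the underside; x along its long side
- jar: bystander: small amber flux jar, 48 mm across, 55 mm high; origin centre of underside
- screwdriver: bystander: screwdriver lying on the bench beyond the bin, handle to its -x
- board: bystander: green circuit board with components, 100 x 140 mm, left of the dock; origin centre of underside
Things that resemble listed ones, but are neither listed nor needed, are in the scene too. Leave any pink look-alike of the unit_a alone.

How it is judged:
On the way, in this order (a step that is already met when the one before it is completed fails the run):
1. all three carriages stand pushed out to the left as far as they go (sound ones within 8 mm of the end, the binding one within 6 mm of where it jams) (value of joint each of carriage_a, carriage_c above 0.082 m and value of joint carriage_b above 0.04 m), for 0.1 s.
2. all three carriages are back at the right-hand end (within 6 mm) (value of joint each of carriage_a, carriage_b, carriage_c below 0.006 m), for 0.1 s.
3. the binding slide lies flat in the reject bin (x of unit_b in the frame of bin between -0.045 and 0.045 m and y of unit_b in the frame of bin between -0.05 and 0.05 m and z of unit_b in the frame of bin below 0.012 m and angle between unit_b's own z axis and vertical below 0.12 rad), for 0.2 s.
At the end, for the whole second after the job is handed in: The binding slide lies flat on the reject bin's floor; the two sound slides lie flat in their tray places (6 mm) with carriages within 6 mm of the right-hand end; the tray is flat and within 6 mm of fully home on the holder's back stop; all at rest (all of step 3 and x of unit_a in the frame of tray between -0.066 and 0.066 m and y of unit_a in the frame of tray between -0.006 and 0.006 m and z of each of unit_a, unit_c in the frame of tray below 0.008 m and angle between the y axis of each of unit_a, unit_c and the y axis of tray, either way round below 0.12 rad and angle between each of unit_a, unit_c's own z axis and vertical below 0.1 rad and x of unit_c in the frame of tray between -0.066 and 0.066 m and y of unit_c in the frame of tray between -0.006 and 0.006 m and value of joint each of carriage_a, carriage_c below 0.006 m and x of tray in the frame of dock above -0.006 m and y of tray in the frame of dock between -0.006 and 0.006 m and z of tray in the frame of dock below 0.006 m and linear speed of each of tray, unit_a, unit_b, unit_c below 0.02 m/s); the robot touches nothing.
It fails at once if the jar is shoved aside (more than 25 mm) (distance of jar from where it was at the start of the episode above 0.025 m).
It fails at once if the screwdriver is shoved aside (more than 25 mm) (distance of screwdriver from where it was at the start of the episode above 0.025 m).
It fails at once if the board is shoved aside (more than 25 mm) (distance of board from where it was at the start of the episode above 0.025 m).
It also fails if it takes over 72 s, if anything falls off the work surface, if the arm or the gripper's body presses on something with over 40 N, if the wrist force passes 120 N, or if a joint passes its speed limit or range.

ROBOT

A 6-joint arm with a two-finger parallel gripper is mounted at the origin on the work surface. World frame = base frame: x ahead of the robot, y to its left, z up, the work surface at z = 0. Lengths are in m, angles in rad, forces in N, time in s.
With the tool pointing down it reaches from about 0.35 to 0.775 m from the base axis. Payload 7.3 kg.
Tool frame: the origin (TCP) lies at the very end of the fingers, on their centre line; the grasp point (between the pads) lies 19 mm behind it (robot.hold_point_z is the distance from the TCP to the grasp point, in m); z points along the fingers, y is the direction in which the jaws open and shut (so a half turn about z gives the same grasp; the last joint's range is limited). The gripper opens to 92 mm and grips with 3 to 60 N. Pads are 19 mm wide; open, the fingers measure 130 mm over their backs; the gripper's body (75 mm by 190 mm) begins 47 mm behind the grasp point.
Start: joints at [1.045, 0.342, 1.524, -0, 1.275, -0.146], TCP at [0.195, 0.488, 0.227] pointing down, gripper open.
Joint ranges: [-2.53, 2.53], [-0.77, 2.02], [0.04, 2.7], [-1, 4.14], [0.28, 2.66], [-3.11, 3.11]. Speed limits (rad/s): [2.57, 2.57, 3.14, 3.14, 3.14, 3.14].

INTERFACE

Orientations are given as [roll, pitch, yaw] about the fixed x, y, z axes, in that order (R = Rz(yaw) Ry(pitch) Rx(roll)).
In Python, from cell import monitor, viewer, robot gives the robot as it stands.
- The arm moves only by the tool move_arm, never from a script. Its argument "deltas" is a list of rows, each an object of numbers: "x", "y", "z": the shift along the tool's x, y, z in m; "wx", "wy", "wz": the turn, a rotation vector about the tool's x, y, z in degrees; "hand": the opening, from 0 (shut) to 1 (fully open). In form: [{"x": .., "y": .., "z": .., "wx": .., "wy": .., "wz": .., "hand": ..}, ...]. A call has 1 to 8 rows; each row is the pose to reach, as a shift and turn from the pose commanded when the call began, along the tool's axes at that moment; what a row does not reach only later rows make up. A row lasts 1/8 s, in which the tool goes at most 62.5 mm and 10.7 degrees, less where a joint would pass 70% of its speed; a pose out of reach is approached as far as the arm can. A call with a gripper value outside its range is refused whole. The fingers move at their own pace and stop on an object; "grip_force" is the grip in N (left out, the last holds). Time passes only in rows, so rows that repeat a pose let the fingers close. It gives the time, the measured TCP pose, the force and the opening at its end, in the units of the state.
- monitor.observe(): the state, without advancing time (a new reading comes with each control period).
- viewer.read_camera(name): name is "scene" or "side" or "wrist"; returns the picture (400x640x3 uint8, red, green, blue); there is no depth.
- viewer.camera_params(name): a dict with "camera_matrix" (3x3 intrinsics, pixels), "R" (3x3) and "t" (3): a world point X has camera coordinates R X + t. Camera axes: x right, y down, z forward; pixel columns grow to the right and rows downward; lengths in m; the calibration is good to about 2 mm. A picture is of the moment at which its call begins: read the wrist's pose just before it. camera_params takes no time and is no camera call; for the wrist camera it gives the pose at the moment of the call.
- robot.hand_in(): hands the job in, once; it reports no verdict.
The state is a dict: "time": time; "qpos": joint angles; "qvel": joint speeds; "joint_efforts": joint torques, N m; "tool_pos": TCP position; "tool_rot": TCP orientation; "contact_force": force on the tool from outside, world axes, zero at the start; "torque": the same for the moment, N m; "opening": finger opening in m.
Only numpy, scipy, OpenCV 4.12 (cv2) and the standard library are available. Lean on these libraries where they do the work, as an engineer would, in place of code of your own. Each camera call takes 0.05 s, during which the arm holds its last target. There are 200 camera calls.

## Working session

There is one attempt and no reset: what is moved stays moved. The work goes in short steps, Python scripts to look and compute and a tool call to move; the robot and the scene stay as the last step left them, time stands still between calls to the robot, and variables do not carry over. Pictures are saved under pics/ and viewed, about 8 in all and at most 12, crops included, and the job is handed in when it is done.

Besides the shell and the picture viewer there is one more tool, called as name(argument=value, ...), one argument or row to a line, values as JSON. move_arm: Moves the arm, as the interface text tells. Its arguments: {"type":"object","properties":{"deltas":{"type":"array","items":{"type":"object","properties":{"x":{"type":"number"},"y":{"type":"number"},"z":{"type":"number"},"wx":{"type":"number"},"wy":{"type":"number"},"wz":{"type":"number"},"hand":{"type":"number"}}}},"grip_force":{"type":"number"}},"required":["deltas"]}

```bash
mkdir -p pics
cat > h.py <<'E'
import numpy as np, cv2
from cell import monitor, viewer, robot
def shot(name, fn, crop=None, s=1):
    im=viewer.read_camera(name)[:,:,::-1]
    cv2.imwrite('pics/raw_'+fn,im)
    if crop: x0,y0,x1,y1=crop; im=im[y0:y1,x0:x1]
    cv2.imwrite('pics/'+fn,cv2.resize(im,None,fx=s,fy=s,interpolation=cv2.INTER_CUBIC))
def w(P,uv,z):
    K,R,t=(np.array(P[k]) for k in('camera_matrix','R','t'))
    d=R.T@np.linalg.solve(K,[uv[0],uv[1],1.]); c=-R.T@t
    return c+d*(z-c[2])/d[2]
def px(P,X):
    K,R,t=(np.array(P[k]) for k in('camera_matrix','R','t'))
    p=K@(R@np.array(X)+t); return p[:2]/p[2]
E
python3 - <<'E'
from h import *
np.set_printoptions(precision=3,suppress=True)
for n in('scene','side'):
    shot(n,n+'1.png',s=1.25)
    P=viewer.camera_params(n); print(n,-np.array(P['R']).T@P['t'],np.array(P['R']).tolist(),P['camera_matrix'])
print(monitor.observe(), robot.hold_point_z)
E
```

```text
scene [ 0.979 -0.263  0.902] [[0.5352370297203479, 0.8447019131124126, 6.0806986911993e-07], [0.6926151489317507, -0.4388683406773901, -0.5724323846720445], [-0.4835344635973619, 0.3063874304460036, -0.8199519284557522]] [[384.619   0.    310.56 ]
 [  0.    384.619 198.218]
 [  0.      0.      1.   ]]
side [ 0.162 -0.606  0.661] [[0.9094477084072637, -0.41565318016406155, -0.011717486602464583], [-0.27365380572593295, -0.5770612531535143, -0.7694893792123508], [0.3130790000694555, 0.7030168873707072, -0.6385521089050697]] [[361.225   0.    318.919]
 [  0.    361.225 202.069]
 [  0.      0.      1.   ]]
{'time': 0.1, 'qpos': array([ 1.045,  0.343,  1.525, -0.   ,  1.275, -0.146]), 'qvel': array([ 0.001, -0.001, -0.002,  0.001, -0.   , -0.001]), 'joint_efforts': array([  0.001, -43.2  , -24.47 ,   0.072,   0.053,  -0.   ]), 'tool_pos': array([0.194, 0.487, 0.226]), 'tool_rot': array([-3.14 , -0.   ,  2.762]), 'contact_force': array([ 0.759, -0.241,  0.192]), 'torque': array([ 0.047,  0.034, -0.053]), 'opening': 0.09171961127490803} 0.0188
```

View pics/scene1.png

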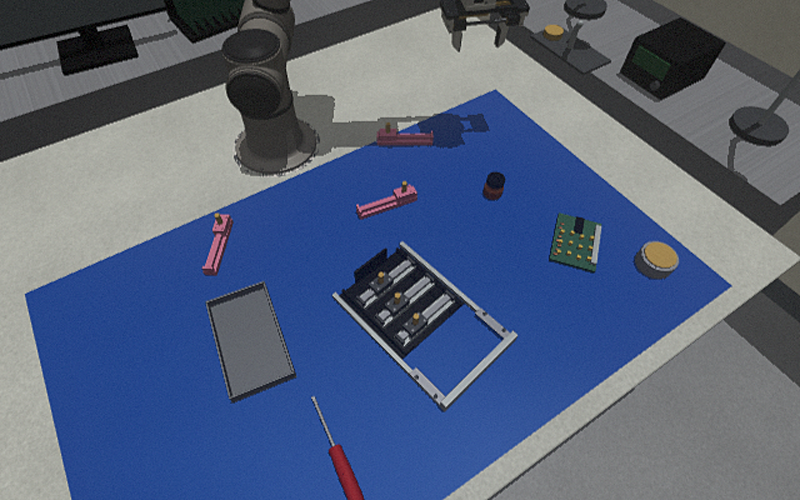

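View pics/side1.png

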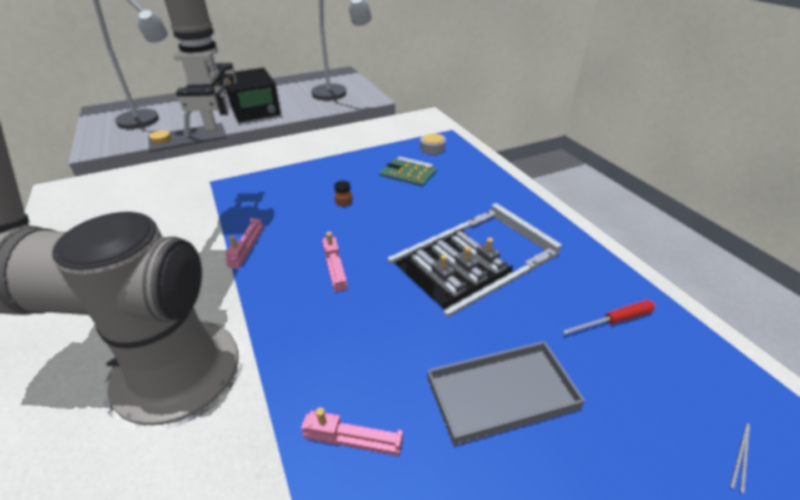

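The scene picture shows the dock (corners at about (335,295), (403,243), (517,335), (443,405)) with the black tray and three slides (posts at (381,275), (397,297), (416,316)). The bin is at (250,340). Possible confusions are the three pink look-alikes at (220,243), (388,200) and (405,137). The real slides are the three silver ones in the tray, which I'll check in a close crop.

Run:
```python
import cv2
im=cv2.imread('pics/raw_scene1.png')
cv2.imwrite('pics/c1.png',cv2.resize(im[185:335,255:420],None,fx=4.0,fy=4.0,interpolation=cv2.INTER_CUBIC))
```

```text
(no output)
```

View pics/c1.png

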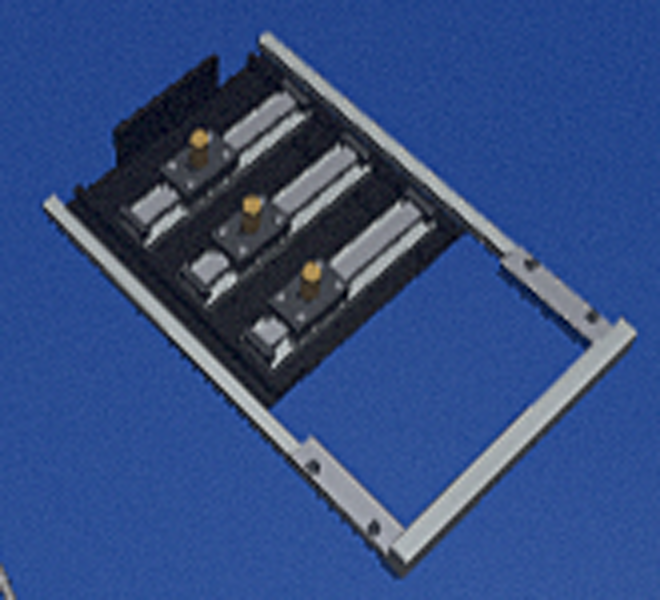

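The crop confirms three silver slides in the black tray. Their post tops are at crop pixels (200,136), (253,202) and (312,267).

Run:
```python
from h import *
np.set_printoptions(precision=4,suppress=True)
P=viewer.camera_params('scene')
c=lambda u,v:(255+(u-1.5)/4,185+(v-1.5)/4)
def f(n,uv,z): p=w(P,uv,z); print(n,p); return p
p=[f('post',c(*q),.0675) for q in((200,136),(253,202),(312,267))]
l=f('fenceL near',c(265,33),.012); r=f('fenceR near',c(47,200),.012)
bl=f('stop L far',c(633,322),.03); br=f('stop R far',c(402,557),.03)
for a,b in((r,br),(l,bl)): d=b-a; print('yaw',np.degrees(np.arctan2(d[1],d[0])),np.hypot(*d[:2]))
for a,b in((r,l),(br,bl)): d=b-a; print('yaw y',np.degrees(np.arctan2(-d[0],d[1])),np.hypot(*d[:2]))
f('tray floor far L',c(463,240),.004);f('tray floor far R',c(277,403),.004)
f('plate top L',c(217,58),.05);f('plate top R',c(113,130),.05)
for q in((206,299),(265,283),(296,375),(232,401)): f('bin',(q[0]/1.25,q[1]/1.25),.026)
f('jar',(494/1.25,180/1.25),.055)
for q in((120,205),(275,85),(182,275),(345,140),(245,350),(410,195)): f('unit end',c(*q),.032)
```

```text
post [0.532  0.0022 0.0675]
post [0.5905 0.0045 0.0675]
post [0.6471 0.0102 0.0675]
fenceL near [0.4538 0.1045 0.012 ]
fenceR near [ 0.4904 -0.092   0.012 ]
stop L far [0.7693 0.1684 0.03  ]
stop R far [ 0.8095 -0.0369  0.03  ]
yaw 9.7905969296241 0.3238545590273116
yaw 11.450567647275529 0.3219856613315045
yaw y 10.561272321395512 0.19989353716896213
yaw y 11.075595979875983 0.20925532815532405
tray floor far L [0.6587 0.1258 0.004 ]
tray floor far R [ 0.6873 -0.0395  0.004 ]
plate top L [0.4762 0.0501 0.05  ]
plate top R [ 0.4883 -0.0378  0.05  ]
bin [ 0.3694 -0.3231  0.026 ]
bin [ 0.3993 -0.2042  0.026 ]
bin [ 0.6153 -0.2374  0.026 ]
bin [ 0.597  -0.3572  0.026 ]
jar [0.4476 0.3721 0.055 ]
unit end [ 0.5299 -0.0578  0.032 ]
unit end [0.5056 0.0781 0.032 ]
unit end [ 0.594  -0.0502  0.032 ]
unit end [0.5672 0.0931 0.032 ]
unit end [ 0.6577 -0.0442  0.032 ]
unit end [0.6241 0.1047 0.032 ]
```

move_arm(
  deltas=[
    {"x": -0.504, "y": -0.341, "z": 0.106, "wz": 57.6, "hand": 0},
    {"x": -0.504, "y": -0.341, "z": 0.106, "wz": 57.6, "hand": 0},
    {"x": -0.504, "y": -0.341, "z": 0.106, "wz": 57.6, "hand": 0},
    {"x": -0.504, "y": -0.341, "z": 0.106, "wz": 57.6, "hand": 0},
    {"x": -0.504, "y": -0.341, "z": 0.106, "wz": 57.6, "hand": 0},
    {"x": -0.504, "y": -0.341, "z": 0.106, "wz": 57.6, "hand": 0},
    {"x": -0.504, "y": -0.341, "z": 0.106, "wz": 57.6, "hand": 0},
    {"x": -0.504, "y": -0.341, "z": 0.106, "wz": 57.6, "hand": 0},
  ],
)

```text
schema error: expected keys x, y, z, wx, wy, wz, hand
```

```bash
cat >> h.py <<'E'
from scipy.spatial.transform import Rotation as Ro
E_=np.array([np.cos(np.radians(10.6)),np.sin(np.radians(10.6)),0]); N_=np.array([-E_[1],E_[0],0])
def to(X,yaw=None):
    s=monitor.observe(); R=Ro.from_euler('xyz',s['tool_rot'])
    d=R.inv().apply(np.array(X)-s['tool_pos'])
    T=Ro.from_euler('xyz',[np.pi,0,np.radians(yaw if yaw is not None else 100.6)])
    print('t',s['time'],'pos',s['tool_pos'],'F',s['contact_force'],'open',round(s['opening'],4),'\n delta',d,'rot',np.degrees((R.inv()*T).as_rotvec()))
np.set_printoptions(precision=4,suppress=True)
E
python3 -c "
from h import *
to([.5357,-.0175,.12])"
```

```text
t 0.1 pos [0.1944 0.4873 0.2261] F [ 0.7587 -0.2409  0.1923] open 0.0917 
 delta [-0.5041 -0.3421  0.1065] rot [-0.0772  0.0299 57.6383]
```

move_arm(
  deltas=[
    {"x": -0.504, "y": -0.341, "z": 0.106, "wx": 0, "wy": 0, "wz": 57.6, "hand": 0},
    {"x": -0.504, "y": -0.341, "z": 0.106, "wx": 0, "wy": 0, "wz": 57.6, "hand": 0},
    {"x": -0.504, "y": -0.341, "z": 0.106, "wx": 0, "wy": 0, "wz": 57.6, "hand": 0},
    {"x": -0.504, "y": -0.341, "z": 0.106, "wx": 0, "wy": 0, "wz": 57.6, "hand": 0},
    {"x": -0.504, "y": -0.341, "z": 0.106, "wx": 0, "wy": 0, "wz": 57.6, "hand": 0},
    {"x": -0.504, "y": -0.341, "z": 0.106, "wx": 0, "wy": 0, "wz": 57.6, "hand": 0},
    {"x": -0.504, "y": -0.341, "z": 0.106, "wx": 0, "wy": 0, "wz": 57.6, "hand": 0},
    {"x": -0.504, "y": -0.341, "z": 0.106, "wx": 0, "wy": 0, "wz": 57.6, "hand": 0},
  ],
)

```text
time: 1.1
tool_pos: [0.472, 0.0781, 0.1405]
tool_rot: [-3.142, -0.0, 1.756]
contact_force: [0.8, 0.8, 0.3]
opening: 0.0165
```

```bash
python3 -c "
from h import *
to([.5357,-.0175,.12])"
```

```text
t 1.1 pos [0.472  0.0781 0.1405] F [0.8182 0.8322 0.2806] open 0.0165 
 delta [-0.1057  0.045   0.0204] rot [-0.0004 -0.0152  0.0223]
```

move_arm(
  deltas=[
    {"x": -0.106, "y": 0.045, "z": 0.02, "wx": 0, "wy": 0, "wz": 0, "hand": 0},
    {"x": -0.106, "y": 0.045, "z": 0.02, "wx": 0, "wy": 0, "wz": 0, "hand": 0},
    {"x": -0.106, "y": 0.045, "z": 0.02, "wx": 0, "wy": 0, "wz": 0, "hand": 0},
    {"x": -0.106, "y": 0.045, "z": 0.02, "wx": 0, "wy": 0, "wz": 0, "hand": 0},
  ],
)

```text
time: 1.6
tool_pos: [0.5342, -0.0155, 0.1204]
tool_rot: [-3.14, -0.001, 1.756]
contact_force: [0.2, 0.1, 0.7]
opening: 0.0004
```

```bash
python3 -c "
from h import *
to([.5357,-.0175,.12])
shot('wrist','w1.png'); P=viewer.camera_params('wrist'); np.savez('w1.npz',**P); print(P)"
```

```text
t 1.6 pos [ 0.5342 -0.0155  0.1204] F [0.204  0.1163 0.7107] open 0.0004 
 delta [-0.0022  0.0011  0.0004] rot [-0.0881 -0.0543  0.007 ]
{'camera_matrix': array([[316.6949,   0.    , 316.6701],
       [  0.    , 316.6949, 197.7252],
       [  0.    ,   0.    ,   1.    ]]), 'R': array([[ 0.9825,  0.1862,  0.0006],
       [ 0.1787, -0.9435,  0.279 ],
       [ 0.0525, -0.274 , -0.9603]]), 't': array([-0.5226, -0.1143,  0.2569])}
```

View pics/w1.png

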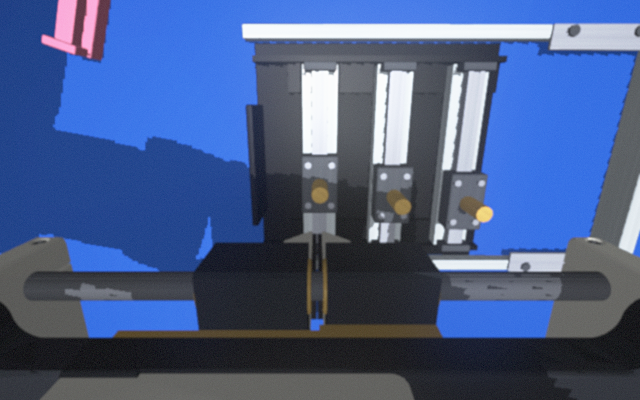

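```bash
python3 -c "
from h import *
P=dict(np.load('w1.npz'))
O=np.array([.589,.0275,0])
for n,u,v,z in(('p1',319,196,.0675),('p2',403,208,.0675),('p3',485,214,.0675),('fin L',243,25,.012),('fout',550,25,.012),('plate',248,105,.05),('plate',248,223,.05),('u1 Ltop',320,66,.032),('u1 Rtop',320,236,.032),('u2 Ltop',398,68,.032),('u3 Ltop',476,68,.032),('traywallL',258,58,.02),('traywallL',505,58,.02),('car1 front',320,155,.0395)):
    p=w(P,(u,v),z); print(n,p,'tray e,n',(p-O)@E_,(p-O)@N_)
"
```

```text
p1 [0.5333 0.0011 0.0675] tray e,n -0.059598890238927144 -0.01570412705718042
p2 [0.5929 0.0035 0.0675] tray e,n -0.0006033480604111466 -0.024334278899006065
p3 [0.6509 0.0099 0.0675] tray e,n 0.057639482785748306 -0.028663084566190752
fin L [0.4548 0.1072 0.012 ] tray e,n -0.11726277323879802 0.10304708427878878
fout [0.6833 0.1506 0.012 ] tray e,n 0.11537380881695336 0.10361519730048091
plate [0.4736 0.0515 0.05  ] tray e,n -0.1089745639461379 0.04483093706333402
plate [ 0.4847 -0.0352  0.05  ] tray e,n -0.11405083634883344 -0.042431194023607
u1 Ltop [0.5178 0.0875 0.032 ] tray e,n -0.05898660968153574 0.07209451456537369
u1 Rtop [ 0.5429 -0.043   0.032 ] tray e,n -0.05828911441373314 -0.06080083007567251
u2 Ltop [0.5736 0.0967 0.032 ] tray e,n -0.00238120162399876 0.07088089229328741
u3 Ltop [0.6292 0.1073 0.032 ] tray e,n 0.054232177976445285 0.0710154174092916
traywallL [0.4706 0.0856 0.02  ] tray e,n -0.10567514029279523 0.07893366469708316
traywallL [0.6538 0.1204 0.02  ] tray e,n 0.08074931276898434 0.07937957955249977
car1 front [0.5297 0.0252 0.0395] tray e,n -0.05873353738194771 0.00861872270193199
```

move_arm(
  deltas=[
    {"x": -0.011, "y": 0.002, "z": 0.03, "wx": 0, "wy": 0, "wz": 0, "hand": 0},
    {"x": -0.011, "y": 0.002, "z": 0.076, "wx": 0, "wy": 0, "wz": 0, "hand": 0},
    {"x": -0.011, "y": 0.002, "z": 0.076, "wx": 0, "wy": 0, "wz": 0, "hand": 0},
    {"x": -0.003, "y": 0.002, "z": 0.076, "wx": 0, "wy": 0, "wz": 0, "hand": 0},
    {"x": 0.003, "y": 0.002, "z": 0.076, "wx": 0, "wy": 0, "wz": 0, "hand": 0},
    {"x": 0.008, "y": 0.002, "z": 0.076, "wx": 0, "wy": 0, "wz": 0, "hand": 0},
    {"x": 0.012, "y": 0.002, "z": 0.076, "wx": 0, "wy": 0, "wz": 0, "hand": 0},
    {"x": 0.012, "y": 0.002, "z": 0.076, "wx": 0, "wy": 0, "wz": 0, "hand": 0},
  ],
)

```text
time: 2.65
tool_pos: [0.5347, -0.0033, 0.0451]
tool_rot: [3.141, -0.0, 1.757]
contact_force: [0.7, -0.8, 0.2]
opening: 0.0003
```

```bash
cat >> h.py <<'E'
O=np.array([.589,.0275,0])
def en(z=0):
    s=monitor.observe(); p=s['tool_pos']-O; f=s['contact_force']
    print('t %.2f e %.4f n %.4f z %.4f'%(s['time'],p@E_,p@N_,p[2]),'F e %.1f n %.1f z %.1f'%(f@E_,f@N_,f[2]),'open %.4f'%s['opening'])
E
python3 -c "
from h import *
en(); shot('wrist','w2.png'); en()"
```

```text
t 2.65 e -0.0591 n -0.0203 z 0.0451 F e 0.5 n -0.9 z 0.2 open 0.0003
t 2.70 e -0.0591 n -0.0205 z 0.0450 F e 0.3 n 0.3 z -0.4 open 0.0003
```

View pics/w2.png

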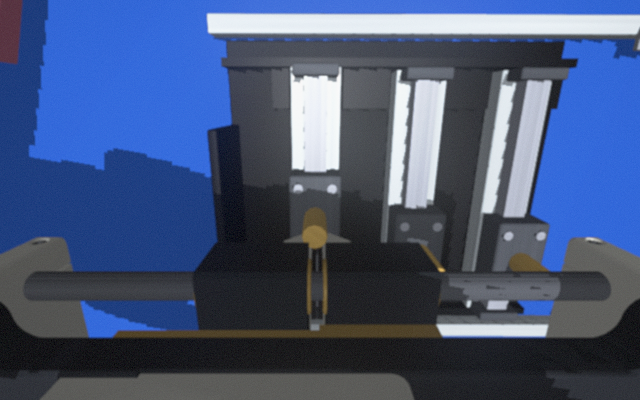

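The wrist view shows the closed fingers against the first post (315,235), with the carriage front edge at v≈177.

move_arm(
  deltas=[
    {"x": 0.002, "y": 0, "z": 0, "wx": 0, "wy": 0, "wz": 0, "hand": 0},
    {"x": 0.004, "y": 0, "z": 0, "wx": 0, "wy": 0, "wz": 0, "hand": 0},
    {"x": 0.006, "y": 0, "z": 0, "wx": 0, "wy": 0, "wz": 0, "hand": 0},
  ],
)

```text
time: 3.08
tool_pos: [0.5336, 0.0022, 0.0449]
tool_rot: [3.142, -0.0, 1.756]
contact_force: [-0.4, -1.3, 1.0]
opening: 0.0003
```

```bash
cat >> h.py <<'E'
def edge(u0,u1,fn='e.png',z=.0395):
    # carriage front edge: brightness jump rail->carriage in the wrist image columns
    P=viewer.camera_params('wrist'); im=viewer.read_camera('wrist')
    col=cv2.GaussianBlur(im[:,u0:u1].mean((1,2)).astype(np.float32).reshape(-1,1),(1,5),0).ravel()
    v=60+np.argmin(np.diff(col[60:270])); p=w(P,((u0+u1)/2,v+.5),z)-O; print('edge v',v,'n',p@N_,'=> travel',p@N_-.023+.045)
E
python3 -c "
from h import *
en(); edge(305,327)"
```

```text
t 3.08 e -0.0591 n -0.0147 z 0.0449 F e -0.6 n -1.2 z 1.0 open 0.0003
edge v 172 n 0.027759171262263786 => travel 0.049759171262263785
```

move_arm(
  deltas=[
    {"x": 0.002, "y": 0, "z": 0, "wx": 0, "wy": 0, "wz": 0, "hand": 0},
    {"x": 0.004, "y": 0, "z": 0, "wx": 0, "wy": 0, "wz": 0, "hand": 0},
    {"x": 0.006, "y": 0, "z": 0, "wx": 0, "wy": 0, "wz": 0, "hand": 0},
  ],
)

```text
time: 3.5
tool_pos: [0.5325, 0.0082, 0.0449]
tool_rot: [3.141, -0.0, 1.757]
contact_force: [-0.1, -1.2, -0.5]
opening: 0.0004
```

```bash
python3 -c "
from h import *
en(); edge(305,327)"
```

```text
t 3.50 e -0.0590 n -0.0085 z 0.0449 F e -0.3 n -1.1 z -0.5 open 0.0004
edge v 172 n 0.03389970510017394 => travel 0.05589970510017394
```

move_arm(
  deltas=[
    {"x": 0.006, "y": 0, "z": 0, "wx": 0, "wy": 0, "wz": 0, "hand": 0},
    {"x": 0.012, "y": 0, "z": 0, "wx": 0, "wy": 0, "wz": 0, "hand": 0},
    {"x": 0.018, "y": 0, "z": 0, "wx": 0, "wy": 0, "wz": 0, "hand": 0},
    {"x": 0.023, "y": 0, "z": 0, "wx": 0, "wy": 0, "wz": 0, "hand": 0},
    {"x": 0.026, "y": 0, "z": 0, "wx": 0, "wy": 0, "wz": 0, "hand": 0},
    {"x": 0.028, "y": 0, "z": 0, "wx": 0, "wy": 0, "wz": 0, "hand": 0},
    {"x": 0.029, "y": 0, "z": 0, "wx": 0, "wy": 0, "wz": 0, "hand": 0},
  ],
)

```text
time: 4.42
tool_pos: [0.5272, 0.0367, 0.0449]
tool_rot: [3.142, -0.0, 1.757]
contact_force: [0.2, -1.4, -0.6]
opening: 0.0004
```

```bash
python3 -c "
from h import *
en(); edge(305,327)"
```

```text
t 4.42 e -0.0591 n 0.0204 z 0.0449 F e -0.1 n -1.4 z -0.6 open 0.0004
edge v 172 n 0.06280317427360431 => travel 0.08480317427360431
```

move_arm(
  deltas=[
    {"x": 0.001, "y": 0, "z": 0, "wx": 0, "wy": 0, "wz": 0, "hand": 0},
    {"x": 0.002, "y": 0, "z": 0, "wx": 0, "wy": 0, "wz": 0, "hand": 0},
    {"x": 0.003, "y": 0, "z": 0, "wx": 0, "wy": 0, "wz": 0, "hand": 0},
  ],
)

```text
time: 4.85
tool_pos: [0.5266, 0.0395, 0.0449]
tool_rot: [3.142, -0.0, 1.756]
contact_force: [0.1, -0.5, 0.6]
opening: 0.0006
```

```bash
python3 -c "
from h import *
en(); edge(305,327)"
```

```text
t 4.85 e -0.0591 n 0.0233 z 0.0449 F e 0.0 n -0.5 z 0.6 open 0.0006
edge v 172 n 0.06575668494868112 => travel 0.08775668494868111
```

move_arm(
  deltas=[
    {"x": 0.001, "y": 0, "z": 0, "wx": 0, "wy": 0, "wz": 0, "hand": 0},
    {"x": 0.002, "y": 0, "z": 0, "wx": 0, "wy": 0, "wz": 0, "hand": 0},
    {"x": 0.003, "y": 0, "z": 0, "wx": 0, "wy": 0, "wz": 0, "hand": 0},
  ],
)

```text
time: 5.28
tool_pos: [0.5261, 0.0426, 0.0449]
tool_rot: [3.141, -0.0, 1.756]
contact_force: [0.7, 0.1, -0.0]
opening: 0.0008
```

```bash
python3 -c "
from h import *
en(); edge(305,327)"
```

```text
t 5.28 e -0.0591 n 0.0264 z 0.0449 F e 0.7 n 0.0 z -0.0 open 0.0008
edge v 172 n 0.06882185845770097 => travel 0.09082185845770097
```

```bash
python3 -c "
from h import *
shot('wrist','w3.png',(160,0,560,300),1.5)
shot('scene','s2.png',(255,185,420,335),4)"
```

```text
(no output)
```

View pics/w3.png

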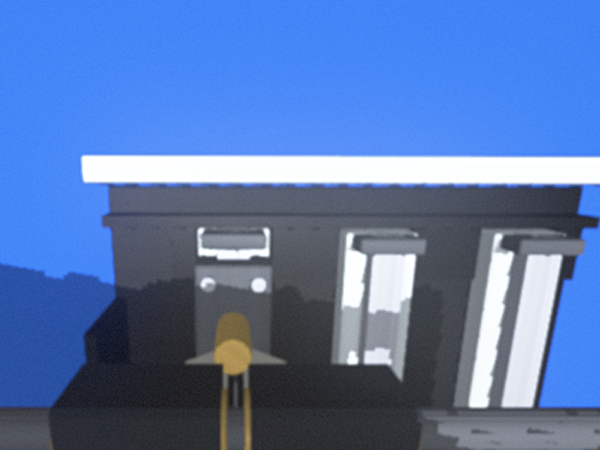

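```bash
python3 -c "
from h import *
P=viewer.camera_params('wrist')
for v,z in((262/1.5,.0395),(250/1.5,.032),(258/1.5,.032),(230/1.5,.032),(218/1.5,.02)):
    print(v,z,(w(P,(316,v),z)-O)@N_)"
```

```text
174.66666666666666 0.0395 0.0677272264730868
166.66666666666666 0.032 0.07058479891513605
172.0 0.032 0.06761790651546686
153.33333333333334 0.032 0.07787974042195778
145.33333333333334 0.02 0.08073569830535701
```

move_arm(
  deltas=[
    {"x": 0.001, "y": 0, "z": 0, "wx": 0, "wy": 0, "wz": 0, "hand": 0},
    {"x": 0.002, "y": 0, "z": 0, "wx": 0, "wy": 0, "wz": 0, "hand": 0},
  ],
)

```text
time: 5.68
tool_pos: [0.5257, 0.0445, 0.0449]
tool_rot: [3.142, -0.0, 1.756]
contact_force: [0.7, -1.4, 1.2]
opening: 0.0003
```

```bash
python3 -c "
from h import *
en(); edge(305,327)"
```

```text
t 5.67 e -0.0591 n 0.0283 z 0.0449 F e 0.5 n -1.5 z 1.2 open 0.0003
edge v 172 n 0.07078548069749054 => travel 0.09278548069749054
```

move_arm(
  deltas=[
    {"x": -0.008, "y": 0, "z": 0, "wx": 0, "wy": 0, "wz": 0, "hand": 0},
    {"x": -0.03, "y": 0, "z": -0.045, "wx": 0, "wy": 0, "wz": 0, "hand": 0},
    {"x": -0.06, "y": 0.03, "z": -0.045, "wx": 0, "wy": 0, "wz": 0, "hand": 0},
    {"x": -0.08, "y": 0.058, "z": -0.045, "wx": 0, "wy": 0, "wz": 0, "hand": 0},
    {"x": -0.08, "y": 0.058, "z": -0.045, "wx": 0, "wy": 0, "wz": 0, "hand": 0},
    {"x": -0.08, "y": 0.058, "z": 0, "wx": 0, "wy": 0, "wz": 0, "hand": 0},
    {"x": -0.08, "y": 0.058, "z": 0, "wx": 0, "wy": 0, "wz": 0, "hand": 0},
    {"x": -0.074, "y": 0.058, "z": 0, "wx": 0, "wy": 0, "wz": 0, "hand": 0},
  ],
)

```text
time: 6.72
tool_pos: [0.5962, -0.0175, 0.0458]
tool_rot: [-3.142, -0.0, 1.756]
contact_force: [0.3, 0.3, -0.7]
opening: 0.0002
```

```bash
sed -i 's/^O=np.*/O=np.array([.589,.0275,0])+.0025*N_/' h.py; python3 -c "
from h import *
en()"
```

```text
t 6.72 e -0.0012 n -0.0480 z 0.0458 F e 0.3 n 0.3 z -0.7 open 0.0002
```

move_arm(
  deltas=[
    {"x": 0.005, "y": 0, "z": 0, "wx": 0, "wy": 0, "wz": 0, "hand": 0},
    {"x": 0.01, "y": 0, "z": 0, "wx": 0, "wy": 0, "wz": 0, "hand": 0},
    {"x": 0.015, "y": 0, "z": 0, "wx": 0, "wy": 0, "wz": 0, "hand": 0},
    {"x": 0.02, "y": 0, "z": 0, "wx": 0, "wy": 0, "wz": 0, "hand": 0},
    {"x": 0.023, "y": 0, "z": 0, "wx": 0, "wy": 0, "wz": 0, "hand": 0},
    {"x": 0.024, "y": 0, "z": 0, "wx": 0, "wy": 0, "wz": 0, "hand": 0},
  ],
)

```text
time: 7.48
tool_pos: [0.5919, 0.0062, 0.0449]
tool_rot: [-3.142, -0.0, 1.757]
contact_force: [-0.0, -0.7, 1.1]
opening: 0.0003
```

```bash
python3 -c "
from h import *
en(); edge(305,327)"
```

```text
t 7.47 e -0.0011 n -0.0239 z 0.0449 F e -0.2 n -0.7 z 1.1 open 0.0003
edge v 172 n 0.018501875457526077 => travel 0.04050187545752608
```

move_arm(
  deltas=[
    {"x": 0.002, "y": 0, "z": 0, "wx": 0, "wy": 0, "wz": 0, "hand": 0},
    {"x": 0.004, "y": 0, "z": 0, "wx": 0, "wy": 0, "wz": 0, "hand": 0},
  ],
)

```text
time: 7.78
tool_pos: [0.5912, 0.0099, 0.0449]
tool_rot: [3.142, -0.0, 1.756]
contact_force: [0.4, -1.3, -0.3]
opening: 0.0003
```

```bash
python3 -c "
from h import *
en(); edge(305,327)"
```

```text
t 7.78 e -0.0011 n -0.0202 z 0.0449 F e 0.1 n -1.4 z -0.3 open 0.0003
edge v 172 n 0.022295766575690747 => travel 0.044295766575690745
```

move_arm(
  deltas=[
    {"x": 0.0015, "y": 0, "z": 0, "wx": 0, "wy": 0, "wz": 0, "hand": 0},
    {"x": 0.003, "y": 0, "z": 0, "wx": 0, "wy": 0, "wz": 0, "hand": 0},
  ],
)

```text
time: 8.07
tool_pos: [0.5906, 0.013, 0.0449]
tool_rot: [3.142, -0.0, 1.756]
contact_force: [-0.4, -1.1, 0.9]
opening: 0.0
```

```bash
python3 -c "
from h import *
en(); edge(305,327)"
```

```text
t 8.07 e -0.0011 n -0.0170 z 0.0449 F e -0.6 n -1.0 z 0.9 open 0.0000
edge v 172 n 0.02536645523616302 => travel 0.04736645523616302
```

move_arm(
  deltas=[
    {"x": 0.0015, "y": 0, "z": 0, "wx": 0, "wy": 0, "wz": 0, "hand": 0},
    {"x": 0.003, "y": 0, "z": 0, "wx": 0, "wy": 0, "wz": 0, "hand": 0},
  ],
)

```text
time: 8.38
tool_pos: [0.5901, 0.0159, 0.0449]
tool_rot: [3.142, -0.0, 1.756]
contact_force: [-0.0, -1.1, 0.2]
opening: 0.0003
```

```bash
python3 -c "
from h import *
en(); edge(305,327)"
```

```text
t 8.38 e -0.0011 n -0.0141 z 0.0449 F e -0.2 n -1.1 z 0.2 open 0.0003
edge v 172 n 0.028381639595395258 => travel 0.05038163959539525
```

move_arm(
  deltas=[
    {"x": 0.002, "y": 0, "z": 0, "wx": 0, "wy": 0, "wz": 0, "hand": 0},
    {"x": 0.004, "y": 0, "z": 0, "wx": 0, "wy": 0, "wz": 0, "hand": 0},
  ],
)

```text
time: 8.68
tool_pos: [0.5893, 0.0199, 0.0449]
tool_rot: [3.142, -0.0, 1.756]
contact_force: [0.5, -0.1, 0.0]
opening: 0.0005
```

```bash
python3 -c "
from h import *
en(); edge(305,327)"
```

```text
t 8.68 e -0.0011 n -0.0100 z 0.0449 F e 0.5 n -0.2 z 0.0 open 0.0005
edge v 172 n 0.03242105931719851 => travel 0.05442105931719851
```

move_arm(
  deltas=[
    {"x": 0.006, "y": 0, "z": 0, "wx": 0, "wy": 0, "wz": 0, "hand": 0},
    {"x": 0.012, "y": 0, "z": 0, "wx": 0, "wy": 0, "wz": 0, "hand": 0},
    {"x": 0.018, "y": 0, "z": 0, "wx": 0, "wy": 0, "wz": 0, "hand": 0},
    {"x": 0.024, "y": 0, "z": 0, "wx": 0, "wy": 0, "wz": 0, "hand": 0},
    {"x": 0.029, "y": 0, "z": 0, "wx": 0, "wy": 0, "wz": 0, "hand": 0},
    {"x": 0.032, "y": 0, "z": 0, "wx": 0, "wy": 0, "wz": 0, "hand": 0},
    {"x": 0.034, "y": 0, "z": 0, "wx": 0, "wy": 0, "wz": 0, "hand": 0},
    {"x": 0.035, "y": 0, "z": 0, "wx": 0, "wy": 0, "wz": 0, "hand": 0},
  ],
)

```text
time: 9.72
tool_pos: [0.5829, 0.0542, 0.0449]
tool_rot: [3.141, -0.0, 1.756]
contact_force: [0.3, -0.4, 0.1]
opening: 0.0003
```

```bash
python3 -c "
from h import *
en(); edge(305,327)"
```

```text
t 9.72 e -0.0011 n 0.0249 z 0.0449 F e 0.3 n -0.5 z 0.1 open 0.0003
edge v 172 n 0.0673243552579822 => travel 0.08932435525798219
```

move_arm(
  deltas=[
    {"x": -0.008, "y": 0, "z": 0, "wx": 0, "wy": 0, "wz": 0, "hand": 0},
    {"x": -0.03, "y": 0, "z": -0.045, "wx": 0, "wy": 0, "wz": 0, "hand": 0},
    {"x": -0.06, "y": 0.03, "z": -0.045, "wx": 0, "wy": 0, "wz": 0, "hand": 0},
    {"x": -0.084, "y": 0.058, "z": -0.045, "wx": 0, "wy": 0, "wz": 0, "hand": 0},
    {"x": -0.084, "y": 0.058, "z": -0.045, "wx": 0, "wy": 0, "wz": 0, "hand": 0},
    {"x": -0.084, "y": 0.058, "z": 0, "wx": 0, "wy": 0, "wz": 0, "hand": 0},
    {"x": -0.084, "y": 0.058, "z": 0, "wx": 0, "wy": 0, "wz": 0, "hand": 0},
    {"x": -0.079, "y": 0.058, "z": 0, "wx": 0, "wy": 0, "wz": 0, "hand": 0},
  ],
)

```text
time: 10.78
tool_pos: [0.6543, -0.0126, 0.0459]
tool_rot: [-3.142, -0.0, 1.756]
contact_force: [0.6, 0.3, 0.1]
opening: 0.0005
```

move_arm(
  deltas=[
    {"x": 0.006, "y": 0, "z": 0, "wx": 0, "wy": 0, "wz": 0, "hand": 0},
    {"x": 0.012, "y": 0, "z": 0, "wx": 0, "wy": 0, "wz": 0, "hand": 0},
    {"x": 0.018, "y": 0, "z": 0, "wx": 0, "wy": 0, "wz": 0, "hand": 0},
    {"x": 0.024, "y": 0, "z": 0, "wx": 0, "wy": 0, "wz": 0, "hand": 0},
    {"x": 0.028, "y": 0, "z": 0, "wx": 0, "wy": 0, "wz": 0, "hand": 0},
    {"x": 0.03, "y": 0, "z": 0, "wx": 0, "wy": 0, "wz": 0, "hand": 0},
    {"x": 0.031, "y": 0, "z": 0, "wx": 0, "wy": 0, "wz": 0, "hand": 0},
  ],
)

```text
time: 11.65
tool_pos: [0.6487, 0.0178, 0.0449]
tool_rot: [-3.142, -0.0, 1.757]
contact_force: [0.7, -0.9, 1.2]
opening: 0.0006
```

```bash
python3 -c "
from h import *
en(); edge(305,327)"
```

```text
t 11.65 e 0.0569 n -0.0230 z 0.0449 F e 0.5 n -1.0 z 1.2 open 0.0006
edge v 172 n 0.019383917729781385 => travel 0.04138391772978138
```

Next I'll step toward the expected jam.

move_arm(
  deltas=[
    {"x": 0.001, "y": 0, "z": 0, "wx": 0, "wy": 0, "wz": 0, "hand": 0},
    {"x": 0.002, "y": 0, "z": 0, "wx": 0, "wy": 0, "wz": 0, "hand": 0},
    {"x": 0.003, "y": 0, "z": 0, "wx": 0, "wy": 0, "wz": 0, "hand": 0},
  ],
)

```text
time: 12.08
tool_pos: [0.6482, 0.0207, 0.0449]
tool_rot: [3.142, -0.0, 1.756]
contact_force: [-0.9, -0.3, 0.0]
opening: 0.0005
```

```bash
python3 -c "
from h import *
en(); edge(305,327)"
```

```text
t 12.07 e 0.0569 n -0.0201 z 0.0449 F e -0.9 n -0.1 z 0.0 open 0.0005
edge v 172 n 0.022326134400281354 => travel 0.04432613440028135
```

move_arm(
  deltas=[
    {"x": 0.001, "y": 0, "z": 0, "wx": 0, "wy": 0, "wz": 0, "hand": 0},
    {"x": 0.002, "y": 0, "z": 0, "wx": 0, "wy": 0, "wz": 0, "hand": 0},
  ],
)

```text
time: 12.38
tool_pos: [0.6478, 0.0227, 0.0449]
tool_rot: [3.142, -0.0, 1.757]
contact_force: [-0.6, -0.5, -0.7]
opening: 0.0007
```

```bash
python3 -c "
from h import *
en(); edge(305,327)"
```

```text
t 12.38 e 0.0569 n -0.0181 z 0.0449 F e -0.7 n -0.4 z -0.7 open 0.0007
edge v 172 n 0.024360968678354265 => travel 0.046360968678354264
```

move_arm(
  deltas=[
    {"x": 0.001, "y": 0, "z": 0, "wx": 0, "wy": 0, "wz": 0, "hand": 0},
    {"x": 0.002, "y": 0, "z": 0, "wx": 0, "wy": 0, "wz": 0, "hand": 0},
  ],
)

```text
time: 12.68
tool_pos: [0.6476, 0.0242, 0.045]
tool_rot: [3.141, 0.001, 1.757]
contact_force: [-0.1, -3.7, 0.1]
opening: 0.0002
```

```bash
python3 -c "
from h import *
en(); edge(305,327)"
```

```text
t 12.68 e 0.0570 n -0.0165 z 0.0450 F e -0.8 n -3.6 z 0.1 open 0.0002
edge v 172 n 0.025879983157390225 => travel 0.04787998315739023
```

move_arm(
  deltas=[
    {"x": 0.001, "y": 0, "z": 0, "wx": 0, "wy": 0, "wz": 0, "hand": 0},
    {"x": 0.002, "y": 0, "z": 0, "wx": 0, "wy": 0, "wz": 0, "hand": 0},
  ],
)

```text
time: 12.98
tool_pos: [0.6475, 0.0257, 0.0452]
tool_rot: [3.141, 0.001, 1.756]
contact_force: [0.9, -6.9, 0.1]
opening: 0.0001
```

```bash
python3 -c "
from h import *
en(); edge(305,327); shot('wrist','w4.png',(160,0,560,300),1.5); shot('scene','s4.png',(255,185,420,335),4)"
```

```text
t 12.97 e 0.0572 n -0.0150 z 0.0452 F e -0.3 n -7.0 z 0.1 open 0.0001
edge v 173 n 0.026816996428522165 => travel 0.048816996428522164
```

View pics/w4.png

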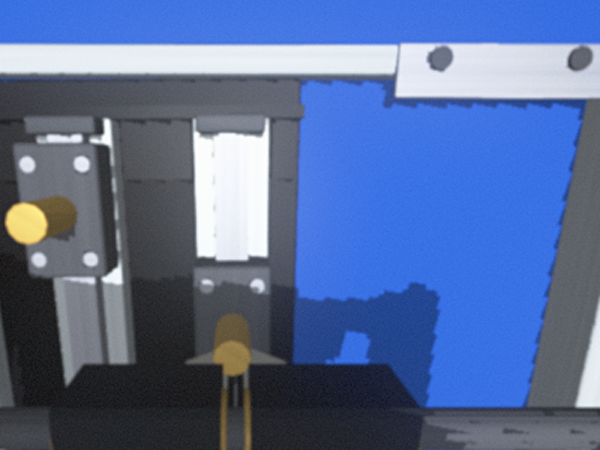

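The far slide (the right-hand carriage at crop (232,320)) stops dead at about 47 mm with 7 N. It is the binding one. The middle carriage stands at its left end. Next I push them back, starting with this one.

move_arm(
  deltas=[
    {"x": -0.008, "y": 0, "z": 0, "wx": 0, "wy": 0, "wz": 0, "hand": 0},
    {"x": -0.008, "y": 0, "z": -0.045, "wx": 0, "wy": 0, "wz": 0, "hand": 0},
    {"x": 0.048, "y": 0, "z": -0.045, "wx": 0, "wy": 0, "wz": 0, "hand": 0},
    {"x": 0.048, "y": 0, "z": -0.045, "wx": 0, "wy": 0, "wz": 0, "hand": 0},
    {"x": 0.048, "y": 0, "z": 0, "wx": 0, "wy": 0, "wz": 0, "hand": 0},
    {"x": 0.048, "y": 0, "z": 0, "wx": 0, "wy": 0, "wz": 0, "hand": 0},
    {"x": 0.04, "y": 0, "z": 0, "wx": 0, "wy": 0, "wz": 0, "hand": 0},
    {"x": 0.034, "y": 0, "z": 0, "wx": 0, "wy": 0, "wz": 0, "hand": 0},
  ],
)

```text
time: 14.12
tool_pos: [0.642, 0.059, 0.0466]
tool_rot: [3.139, 0.001, 1.756]
contact_force: [-0.2, 0.1, 0.5]
opening: 0.0006
```

move_arm(
  deltas=[
    {"x": -0.006, "y": 0, "z": 0, "wx": 0, "wy": 0, "wz": 0, "hand": 0},
    {"x": -0.012, "y": 0, "z": 0, "wx": 0, "wy": 0, "wz": 0, "hand": 0},
    {"x": -0.018, "y": 0, "z": 0, "wx": 0, "wy": 0, "wz": 0, "hand": 0},
    {"x": -0.024, "y": 0, "z": 0, "wx": 0, "wy": 0, "wz": 0, "hand": 0},
    {"x": -0.03, "y": 0, "z": 0, "wx": 0, "wy": 0, "wz": 0, "hand": 0},
    {"x": -0.035, "y": 0, "z": 0, "wx": 0, "wy": 0, "wz": 0, "hand": 0},
    {"x": -0.036, "y": 0, "z": 0, "wx": 0, "wy": 0, "wz": 0, "hand": 0},
  ],
)

```text
time: 15.0
tool_pos: [0.6475, 0.0242, 0.0449]
tool_rot: [3.142, -0.0, 1.756]
contact_force: [-0.7, 2.0, 0.2]
opening: 0.0005
```

```bash
python3 -c "
from h import *
en()"
```

```text
t 15.00 e 0.0569 n -0.0165 z 0.0449 F e -0.3 n 2.1 z 0.2 open 0.0005
```

move_arm(
  deltas=[
    {"x": -0.004, "y": 0, "z": 0, "wx": 0, "wy": 0, "wz": 0, "hand": 0},
    {"x": -0.006, "y": 0, "z": 0, "wx": 0, "wy": 0, "wz": 0, "hand": 0},
    {"x": -0.007, "y": 0, "z": 0, "wx": 0, "wy": 0, "wz": 0, "hand": 0},
  ],
)

```text
time: 15.38
tool_pos: [0.6488, 0.0177, 0.0449]
tool_rot: [3.142, -0.0, 1.756]
contact_force: [-0.5, 1.8, 0.1]
opening: 0.0004
```

move_arm(
  deltas=[
    {"x": -0.001, "y": 0, "z": 0, "wx": 0, "wy": 0, "wz": 0, "hand": 0},
    {"x": -0.002, "y": 0, "z": 0, "wx": 0, "wy": 0, "wz": 0, "hand": 0},
  ],
)

```text
time: 15.62
tool_pos: [0.6491, 0.0158, 0.0449]
tool_rot: [3.142, -0.0, 1.757]
contact_force: [0.4, 0.6, -0.9]
opening: 0.0007
```

```bash
python3 -c "
from h import *
en()"
```

```text
t 15.62 e 0.0569 n -0.0251 z 0.0449 F e 0.5 n 0.5 z -0.9 open 0.0007
```

move_arm(
  deltas=[
    {"x": -0.001, "y": 0, "z": 0, "wx": 0, "wy": 0, "wz": 0, "hand": 0},
    {"x": -0.002, "y": 0, "z": 0, "wx": 0, "wy": 0, "wz": 0, "hand": 0},
  ],
)

```text
time: 15.88
tool_pos: [0.6495, 0.0138, 0.0449]
tool_rot: [3.142, -0.0, 1.757]
contact_force: [1.0, 1.2, 0.1]
opening: 0.0005
```

move_arm(
  deltas=[
    {"x": -0.001, "y": 0, "z": 0, "wx": 0, "wy": 0, "wz": 0, "hand": 0},
    {"x": -0.002, "y": 0, "z": 0, "wx": 0, "wy": 0, "wz": 0, "hand": 0},
  ],
)

```text
time: 16.12
tool_pos: [0.6498, 0.0118, 0.0449]
tool_rot: [3.142, -0.0, 1.756]
contact_force: [-0.1, 2.0, 0.4]
opening: 0.0
```

```bash
python3 -c "
from h import *
en()"
```

```text
t 16.12 e 0.0569 n -0.0291 z 0.0449 F e 0.2 n 2.0 z 0.4 open 0.0000
```

move_arm(
  deltas=[
    {"x": -0.001, "y": 0, "z": 0, "wx": 0, "wy": 0, "wz": 0, "hand": 0},
    {"x": -0.002, "y": 0, "z": 0, "wx": 0, "wy": 0, "wz": 0, "hand": 0},
    {"x": -0.002, "y": 0, "z": 0, "wx": 0, "wy": 0, "wz": 0, "hand": 0},
  ],
)

```text
time: 16.5
tool_pos: [0.6502, 0.0097, 0.0449]
tool_rot: [3.142, 0.0, 1.756]
contact_force: [-1.1, 0.3, -0.2]
opening: 0.0002
```

move_arm(
  deltas=[
    {"x": -0.001, "y": 0, "z": 0, "wx": 0, "wy": 0, "wz": 0, "hand": 0},
    {"x": -0.001, "y": 0, "z": 0, "wx": 0, "wy": 0, "wz": 0, "hand": 0},
  ],
)

```text
time: 16.75
tool_pos: [0.6504, 0.0088, 0.0449]
tool_rot: [3.142, -0.0, 1.756]
contact_force: [0.7, 0.5, -0.3]
opening: 0.0004
```

```bash
python3 -c "
from h import *
en(); shot('scene','s5.png',(255,185,420,335),4)"
```

```text
t 16.75 e 0.0569 n -0.0322 z 0.0449 F e 0.7 n 0.4 z -0.3 open 0.0004
```

View pics/s5.png

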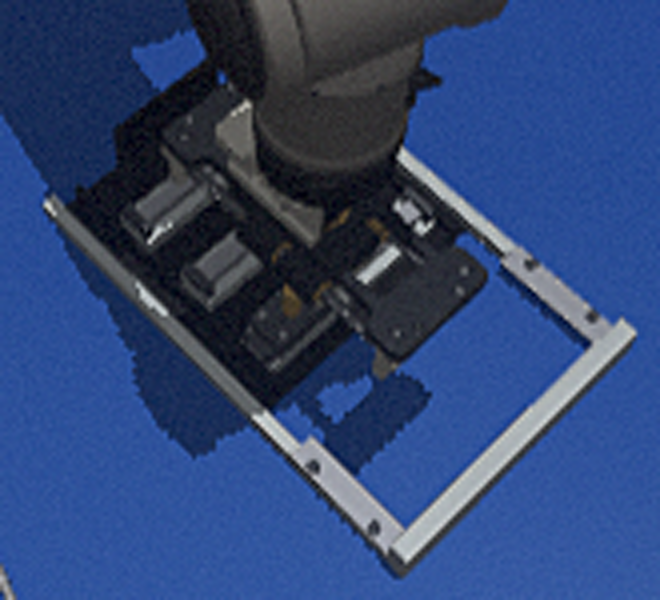

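```bash
python3 -c "
from h import *
P=viewer.camera_params('scene')
c=lambda u,v:(255+(u-1.5)/4,185+(v-1.5)/4)
p=w(P,c(290,290),.0675)-O; print(p@E_,p@N_)
for s in (0,.005,.01): print(s,[(px(P,O+.057*E_+(-.045+s)*N_+[0,0,z])-[255,185])*4+1.5 for z in(.0675,.04)])
p=w(P,c(340,310),.0395)-O; print('carr front R corner',p@E_,p@N_)
p=w(P,c(272,343),.0395)-O; print('carr back',p@E_,p@N_)
"
```

```text
0.05584347472976909 -0.050599700907128516
0 [array([298.0374, 285.4988]), array([296.2623, 305.6371])]
0.005 [array([303.9781, 280.3546]), array([302.0651, 300.574 ])]
0.01 [array([309.8938, 275.2321]), array([307.8439, 295.5318])]
carr front R corner 0.07719376730484839 -0.027256790678993136
carr back 0.064489092334607 -0.07289586939764907
```

move_arm(
  deltas=[
    {"x": -0.001, "y": 0, "z": 0, "wx": 0, "wy": 0, "wz": 0, "hand": 0},
    {"x": -0.002, "y": 0, "z": 0, "wx": 0, "wy": 0, "wz": 0, "hand": 0},
  ],
)

```text
time: 17.05
tool_pos: [0.6505, 0.0074, 0.0449]
tool_rot: [-3.141, -0.001, 1.757]
contact_force: [-0.9, 3.6, 0.9]
opening: 0.0005
```

move_arm(
  deltas=[
    {"x": -0.001, "y": 0, "z": 0, "wx": 0, "wy": 0, "wz": 0, "hand": 0},
    {"x": -0.001, "y": 0, "z": 0, "wx": 0, "wy": 0, "wz": 0, "hand": 0},
  ],
)

```text
time: 17.3
tool_pos: [0.6508, 0.006, 0.0449]
tool_rot: [-3.141, -0.0, 1.757]
contact_force: [-1.6, 4.2, 1.5]
opening: 0.0004
```

```bash
python3 -c "
from h import *
en()"
```

```text
t 17.30 e 0.0568 n -0.0349 z 0.0449 F e -0.8 n 4.4 z 1.5 open 0.0004
```

move_arm(
  deltas=[
    {"x": 0.006, "y": 0, "z": 0, "wx": 0, "wy": 0, "wz": 0, "hand": 0},
    {"x": 0.02, "y": 0, "z": -0.045, "wx": 0, "wy": 0, "wz": 0, "hand": 0},
    {"x": 0.06, "y": -0.03, "z": -0.045, "wx": 0, "wy": 0, "wz": 0, "hand": 0},
    {"x": 0.103, "y": -0.058, "z": -0.045, "wx": 0, "wy": 0, "wz": 0, "hand": 0},
    {"x": 0.103, "y": -0.058, "z": -0.045, "wx": 0, "wy": 0, "wz": 0, "hand": 0},
    {"x": 0.103, "y": -0.058, "z": 0, "wx": 0, "wy": 0, "wz": 0, "hand": 0},
    {"x": 0.103, "y": -0.058, "z": 0, "wx": 0, "wy": 0, "wz": 0, "hand": 0},
    {"x": 0.094, "y": -0.058, "z": 0, "wx": 0, "wy": 0, "wz": 0, "hand": 0},
  ],
)

```text
time: 18.3
tool_pos: [0.5777, 0.0871, 0.0458]
tool_rot: [3.14, 0.0, 1.757]
contact_force: [-0.4, -0.3, 0.9]
opening: 0.0009
```

```bash
python3 -c "
from h import *
en()"
```

```text
t 18.30 e -0.0002 n 0.0582 z 0.0458 F e -0.4 n -0.2 z 0.9 open 0.0009
```

move_arm(
  deltas=[
    {"x": -0.01, "y": -0.001, "z": 0, "wx": 0, "wy": 0, "wz": 0, "hand": 0},
    {"x": -0.022, "y": -0.001, "z": 0, "wx": 0, "wy": 0, "wz": 0, "hand": 0},
    {"x": -0.034, "y": -0.001, "z": 0, "wx": 0, "wy": 0, "wz": 0, "hand": 0},
    {"x": -0.046, "y": -0.001, "z": 0, "wx": 0, "wy": 0, "wz": 0, "hand": 0},
    {"x": -0.058, "y": -0.001, "z": 0, "wx": 0, "wy": 0, "wz": 0, "hand": 0},
    {"x": -0.068, "y": -0.001, "z": 0, "wx": 0, "wy": 0, "wz": 0, "hand": 0},
    {"x": -0.078, "y": -0.001, "z": 0, "wx": 0, "wy": 0, "wz": 0, "hand": 0},
    {"x": -0.085, "y": -0.001, "z": 0, "wx": 0, "wy": 0, "wz": 0, "hand": 0},
  ],
)

```text
time: 19.3
tool_pos: [0.5913, 0.0033, 0.0448]
tool_rot: [-3.141, -0.0, 1.756]
contact_force: [-0.3, 0.0, -0.4]
opening: 0.0007
```

move_arm(
  deltas=[
    {"x": -0.002, "y": 0, "z": 0, "wx": 0, "wy": 0, "wz": 0, "hand": 0},
    {"x": -0.004, "y": 0, "z": 0, "wx": 0, "wy": 0, "wz": 0, "hand": 0},
    {"x": -0.005, "y": 0, "z": 0, "wx": 0, "wy": 0, "wz": 0, "hand": 0},
  ],
)

```text
time: 19.68
tool_pos: [0.5921, -0.0009, 0.0448]
tool_rot: [-3.141, -0.0, 1.757]
contact_force: [0.6, 1.0, 1.1]
opening: 0.0005
```

```bash
python3 -c "
from h import *
en()"
```

```text
t 19.68 e -0.0022 n -0.0310 z 0.0448 F e 0.8 n 0.8 z 1.1 open 0.0005
```

move_arm(
  deltas=[
    {"x": -0.001, "y": 0, "z": 0, "wx": 0, "wy": 0, "wz": 0, "hand": 0},
    {"x": -0.002, "y": 0, "z": 0, "wx": 0, "wy": 0, "wz": 0, "hand": 0},
    {"x": -0.002, "y": 0, "z": 0, "wx": 0, "wy": 0, "wz": 0, "hand": 0},
  ],
)

```text
time: 20.05
tool_pos: [0.5925, -0.003, 0.0449]
tool_rot: [-3.141, -0.0, 1.756]
contact_force: [-1.2, 0.2, 0.6]
opening: -0.0
```

move_arm(
  deltas=[
    {"x": -0.001, "y": 0, "z": 0, "wx": 0, "wy": 0, "wz": 0, "hand": 0},
    {"x": -0.001, "y": 0, "z": 0, "wx": 0, "wy": 0, "wz": 0, "hand": 0},
  ],
)

```text
time: 20.3
tool_pos: [0.5928, -0.0041, 0.0449]
tool_rot: [-3.142, -0.0, 1.757]
contact_force: [-0.9, 0.5, -0.0]
opening: 0.0003
```

```bash
python3 -c "
from h import *
en()"
```

```text
t 20.30 e -0.0021 n -0.0342 z 0.0449 F e -0.8 n 0.6 z -0.0 open 0.0003
```

move_arm(
  deltas=[
    {"x": -0.001, "y": 0, "z": 0, "wx": 0, "wy": 0, "wz": 0, "hand": 0},
    {"x": -0.002, "y": 0, "z": 0, "wx": 0, "wy": 0, "wz": 0, "hand": 0},
  ],
)

```text
time: 20.55
tool_pos: [0.593, -0.0052, 0.0449]
tool_rot: [-3.141, -0.001, 1.756]
contact_force: [-2.5, 6.3, 1.7]
opening: 0.0007
```

move_arm(
  deltas=[
    {"x": 0.006, "y": 0, "z": 0, "wx": 0, "wy": 0, "wz": 0, "hand": 0},
    {"x": 0.02, "y": 0, "z": -0.045, "wx": 0, "wy": 0, "wz": 0, "hand": 0},
    {"x": 0.06, "y": -0.03, "z": -0.045, "wx": 0, "wy": 0, "wz": 0, "hand": 0},
    {"x": 0.106, "y": -0.057, "z": -0.045, "wx": 0, "wy": 0, "wz": 0, "hand": 0},
    {"x": 0.106, "y": -0.057, "z": -0.045, "wx": 0, "wy": 0, "wz": 0, "hand": 0},
    {"x": 0.106, "y": -0.057, "z": 0, "wx": 0, "wy": 0, "wz": 0, "hand": 0},
    {"x": 0.106, "y": -0.057, "z": 0, "wx": 0, "wy": 0, "wz": 0, "hand": 0},
    {"x": 0.096, "y": -0.057, "z": 0, "wx": 0, "wy": 0, "wz": 0, "hand": 0},
  ],
)

```text
time: 21.55
tool_pos: [0.5204, 0.0774, 0.0457]
tool_rot: [3.141, 0.0, 1.757]
contact_force: [0.6, -1.3, 0.2]
opening: 0.0003
```

```bash
python3 -c "
from h import *
en()"
```

```text
t 21.55 e -0.0582 n 0.0592 z 0.0457 F e 0.3 n -1.4 z 0.2 open 0.0003
```

move_arm(
  deltas=[
    {"x": -0.01, "y": -0.001, "z": 0, "wx": 0, "wy": 0, "wz": 0, "hand": 0},
    {"x": -0.022, "y": -0.001, "z": 0, "wx": 0, "wy": 0, "wz": 0, "hand": 0},
    {"x": -0.034, "y": -0.001, "z": 0, "wx": 0, "wy": 0, "wz": 0, "hand": 0},
    {"x": -0.046, "y": -0.001, "z": 0, "wx": 0, "wy": 0, "wz": 0, "hand": 0},
    {"x": -0.058, "y": -0.001, "z": 0, "wx": 0, "wy": 0, "wz": 0, "hand": 0},
    {"x": -0.07, "y": -0.001, "z": 0, "wx": 0, "wy": 0, "wz": 0, "hand": 0},
    {"x": -0.08, "y": -0.001, "z": 0, "wx": 0, "wy": 0, "wz": 0, "hand": 0},
    {"x": -0.088, "y": -0.001, "z": 0, "wx": 0, "wy": 0, "wz": 0, "hand": 0},
  ],
)

```text
time: 22.55
tool_pos: [0.5347, -0.0094, 0.0448]
tool_rot: [-3.141, -0.0, 1.756]
contact_force: [-0.0, 0.4, 1.3]
opening: 0.0005
```

move_arm(
  deltas=[
    {"x": -0.002, "y": 0, "z": 0, "wx": 0, "wy": 0, "wz": 0, "hand": 0},
    {"x": -0.004, "y": 0, "z": 0, "wx": 0, "wy": 0, "wz": 0, "hand": 0},
    {"x": -0.004, "y": 0, "z": 0, "wx": 0, "wy": 0, "wz": 0, "hand": 0},
  ],
)

```text
time: 22.92
tool_pos: [0.5354, -0.0127, 0.0449]
tool_rot: [-3.142, 0.0, 1.757]
contact_force: [-0.1, 0.6, -0.3]
opening: 0.0006
```

```bash
python3 -c "
from h import *
en()"
```

```text
t 22.93 e -0.0601 n -0.0321 z 0.0449 F e 0.0 n 0.6 z -0.3 open 0.0006
```

move_arm(
  deltas=[
    {"x": -0.001, "y": 0, "z": 0, "wx": 0, "wy": 0, "wz": 0, "hand": 0},
    {"x": -0.002, "y": 0, "z": 0, "wx": 0, "wy": 0, "wz": 0, "hand": 0},
  ],
)

```text
time: 23.18
tool_pos: [0.5357, -0.0145, 0.0449]
tool_rot: [-3.141, -0.0, 1.757]
contact_force: [-0.6, 0.9, -0.4]
opening: 0.0003
```

```bash
python3 -c "
from h import *
en()"
```

```text
t 23.18 e -0.0601 n -0.0340 z 0.0449 F e -0.4 n 1.0 z -0.4 open 0.0003
```

move_arm(
  deltas=[
    {"x": -0.001, "y": 0, "z": 0, "wx": 0, "wy": 0, "wz": 0, "hand": 0},
    {"x": -0.002, "y": 0, "z": 0, "wx": 0, "wy": 0, "wz": 0, "hand": 0},
  ],
)

```text
time: 23.42
tool_pos: [0.536, -0.0161, 0.0449]
tool_rot: [-3.142, -0.001, 1.756]
contact_force: [-0.1, 6.9, 1.5]
opening: 0.0006
```

move_arm(
  deltas=[
    {"x": 0.008, "y": 0, "z": 0, "wx": 0, "wy": 0, "wz": 0, "hand": 0},
    {"x": 0.008, "y": 0, "z": -0.05, "wx": 0, "wy": 0, "wz": 0, "hand": 0},
    {"x": 0, "y": 0.04, "z": -0.09, "wx": 0, "wy": 0, "wz": 0, "hand": 0.42},
    {"x": -0.02, "y": 0.09, "z": -0.1, "wx": 0, "wy": 0, "wz": 0, "hand": 0.42},
    {"x": -0.03, "y": 0.117, "z": -0.1, "wx": 0, "wy": 0, "wz": 0, "hand": 0.42},
    {"x": -0.03, "y": 0.117, "z": -0.1, "wx": 0, "wy": 0, "wz": 0, "hand": 0.42},
    {"x": -0.03, "y": 0.117, "z": -0.1, "wx": 0, "wy": 0, "wz": 0, "hand": 0.42},
  ],
)

```text
time: 24.3
tool_pos: [0.6556, -0.0243, 0.1443]
tool_rot: [-3.14, -0.0, 1.757]
contact_force: [0.5, -0.4, -0.3]
opening: 0.0376
```

```bash
python3 -c "
from h import *
en(); P=viewer.camera_params('wrist'); np.savez('w5.npz',**P); shot('wrist','w5.png',(160,60,500,310),2.3)"
```

```text
t 24.30 e 0.0560 n -0.0657 z 0.1443 F e 0.5 n -0.5 z -0.3 open 0.0376
```

View pics/w5.png

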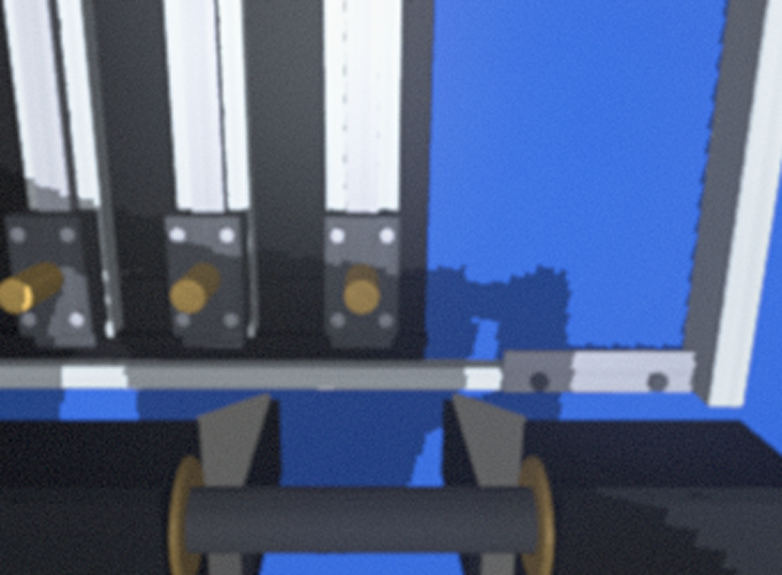

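All three carriages now sit at the right end (crop posts (15,296), (188,296), (361,296)). The far slide is centred under the fingers (crop u≈362).

```bash
python3 -c "
from h import *
P=dict(np.load('w5.npz')); c=lambda u,v:(160+u/2.3,60+v/2.3)
for n,u,v,z in(('b post',361,296,.0675),('b car front L',325,213,.0395),('b car front R',400,213,.0395),('mid post',188,296,.0675),('mid front L',166,213,.0395),('mid front R',243,213,.0395),('fence in',360,362,.012),('b base L',326,150,.018),('b base R',400,150,.018)):
    p=w(P,c(u,v),z)-O; print(n,p@E_,p@N_)
"
```

```text
b post 0.05657679946909859 -0.05059477487294973
b car front L 0.04354995219111482 -0.026963840396656592
b car front R 0.07061991740123623 -0.026912163049213025
mid post -0.0010522522268835016 -0.05070651686270167
mid front L -0.01384306704746667 -0.027073405332296706
mid front R 0.013951833071468194 -0.02702034406312048
fence in 0.056279991393325825 -0.09386566598415452
b base L 0.04316884408588589 -0.006010748582435948
b base R 0.071380512365366 -0.005957498132940472
```

move_arm(
  deltas=[
    {"x": 0.05, "y": 0.001, "z": 0, "wx": 0, "wy": 0, "wz": 0, "hand": 0.42},
    {"x": 0.05, "y": 0.001, "z": 0.06, "wx": 0, "wy": 0, "wz": 0, "hand": 0.42},
    {"x": 0.05, "y": 0.001, "z": 0.09, "wx": 0, "wy": 0, "wz": 0, "hand": 0.42},
    {"x": 0.05, "y": 0.001, "z": 0.09, "wx": 0, "wy": 0, "wz": 0, "hand": 0.42},
    {"x": 0.05, "y": 0.001, "z": 0.09, "wx": 0, "wy": 0, "wz": 0, "hand": 0.42},
  ],
)

```text
time: 24.98
tool_pos: [0.6492, 0.0247, 0.0567]
tool_rot: [3.139, 0.001, 1.756]
contact_force: [-0.3, 0.1, 1.4]
opening: 0.039
```

```bash
python3 -c "
from h import *
en(); to(O+.057*E_-.0156*N_+[0,0,.008])"
```

```text
t 24.98 e 0.0586 n -0.0163 z 0.0567 F e -0.2 n 0.2 z 1.4 open 0.0390
t 24.975 pos [0.6492 0.0247 0.0567] F [-0.2594  0.1237  1.3631] open 0.039 
 delta [ 0.0008 -0.0017  0.0487] rot [0.139  0.0357 0.0337]
```

move_arm(
  deltas=[
    {"x": 0, "y": -0.0015, "z": 0.012, "wx": 0, "wy": 0, "wz": 0, "hand": 0.42},
    {"x": 0, "y": -0.0015, "z": 0.025, "wx": 0, "wy": 0, "wz": 0, "hand": 0.42},
    {"x": 0, "y": -0.0015, "z": 0.038, "wx": 0, "wy": 0, "wz": 0, "hand": 0.42},
    {"x": 0, "y": -0.0015, "z": 0.047, "wx": 0, "wy": 0, "wz": 0, "hand": 0.42},
    {"x": 0, "y": -0.0015, "z": 0.047, "wx": 0, "wy": 0, "wz": 0, "hand": 0.42},
  ],
)

```text
time: 25.6
tool_pos: [0.6463, 0.0246, 0.0067]
tool_rot: [-3.14, -0.001, 1.756]
contact_force: [-0.3, -0.4, 0.9]
opening: 0.0386
```

```bash
python3 -c "
from h import *
en()"
```

```text
t 25.60 e 0.0558 n -0.0159 z 0.0067 F e -0.4 n -0.4 z 0.9 open 0.0386
```

move_arm(
  deltas=[
    {"x": 0, "y": 0.001, "z": 0, "wx": 0, "wy": 0, "wz": 0, "hand": 0.25},
    {"x": 0, "y": 0.001, "z": 0, "wx": 0, "wy": 0, "wz": 0, "hand": 0.2},
    {"x": 0, "y": 0.001, "z": 0, "wx": 0, "wy": 0, "wz": 0, "hand": 0.2},
    {"x": 0, "y": 0.001, "z": 0, "wx": 0, "wy": 0, "wz": 0, "hand": 0.2},
  ],
  grip_force=40,
)

```text
time: 26.1
tool_pos: [0.6483, 0.0247, 0.0083]
tool_rot: [3.141, 0.0, 1.756]
contact_force: [0.6, 0.2, 1.8]
opening: 0.0274
```

move_arm(
  deltas=[
    {"x": 0, "y": 0, "z": -0.01, "wx": 0, "wy": 0, "wz": 0, "hand": 0.2},
    {"x": 0, "y": 0, "z": -0.025, "wx": 0, "wy": 0, "wz": 0, "hand": 0.2},
    {"x": 0, "y": 0, "z": -0.05, "wx": 0, "wy": 0, "wz": 0, "hand": 0.2},
    {"x": 0, "y": 0, "z": -0.08, "wx": 0, "wy": 0, "wz": 0, "hand": 0.2},
    {"x": 0, "y": 0, "z": -0.1, "wx": 0, "wy": 0, "wz": 0, "hand": 0.2},
    {"x": 0, "y": 0, "z": -0.1, "wx": 0, "wy": 0, "wz": 0, "hand": 0.2},
  ],
)

```text
time: 26.85
tool_pos: [0.6492, 0.0246, 0.1107]
tool_rot: [3.137, 0.001, 1.757]
contact_force: [0.2, -0.2, -2.9]
opening: 0.0275
```

```bash
python3 -c "
from h import *
en(); shot('side','s6.png',(290,130,560,330),2.9); shot('scene','sc6.png',(140,130,420,340),2.8)
P=viewer.camera_params('scene')
b=[w(P,(q[0]/1.25,q[1]/1.25),.026)[:2] for q in((206,299),(265,283),(296,375),(232,401))]; print(np.mean(b,0))
for i,j in((0,3),(1,2)): d=b[j]-b[i]; print(np.degrees(np.arctan2(d[1],d[0])),np.hypot(*d))
"
```

```text
t 26.85 e 0.0586 n -0.0164 z 0.1107 F e 0.2 n -0.3 z -2.9 open 0.0275
[ 0.4952 -0.2805]
-8.53897557383855 0.23009460252237177
-8.749421009624392 0.2185303592818933
```

View pics/sc6.png

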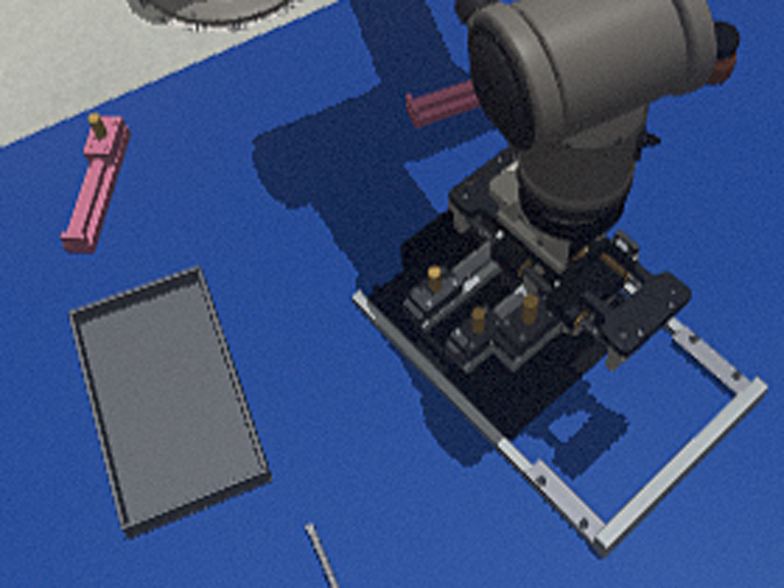

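The slide is lifted (-2.9 N, opening 27.5 mm). The bin rim corners are at crop pixels (70,313), (198,268), (270,477) and (127,529).

```bash
python3 -c "
from h import *
P=viewer.camera_params('scene')
b=[w(P,(140+q[0]/2.8,130+q[1]/2.8),.026)[:2] for q in((70,314),(199,268),(270,477),(127,528))]; print(np.array(b),np.mean(b,0))
for i,j in((0,3),(1,2)): d=b[j]-b[i]; print(np.degrees(np.arctan2(d[1],d[0])),np.hypot(*d))
for i,j in((0,1),(3,2)): d=b[j]-b[i]; print(np.degrees(np.arctan2(-d[0],d[1])),np.hypot(*d))
"
```

```text
[[ 0.3779 -0.3256]
 [ 0.396  -0.2054]
 [ 0.6156 -0.2385]
 [ 0.5919 -0.3558]] [ 0.4954 -0.2813]
-8.01564862083525 0.21603819630677215
-8.58553988171104 0.22204668323749807
-8.54894874948317 0.12162136766042411
-11.432576446900384 0.11962020640442303
```

move_arm(
  deltas=[
    {"x": -0.025, "y": -0.018, "z": 0, "wx": 0, "wy": 0, "wz": -7, "hand": 0.2},
    {"x": -0.065, "y": -0.047, "z": 0, "wx": 0, "wy": 0, "wz": -17, "hand": 0.2},
    {"x": -0.105, "y": -0.076, "z": 0, "wx": 0, "wy": 0, "wz": -27, "hand": 0.2},
    {"x": -0.145, "y": -0.105, "z": 0, "wx": 0, "wy": 0, "wz": -37, "hand": 0.2},
    {"x": -0.185, "y": -0.134, "z": 0, "wx": 0, "wy": 0, "wz": -47, "hand": 0.2},
    {"x": -0.225, "y": -0.162, "z": 0, "wx": 0, "wy": 0, "wz": -57, "hand": 0.2},
    {"x": -0.258, "y": -0.186, "z": 0, "wx": 0, "wy": 0, "wz": -66, "hand": 0.2},
    {"x": -0.275, "y": -0.198, "z": 0, "wx": 0, "wy": 0, "wz": -70.7, "hand": 0.2},
  ],
)

```text
time: 27.95
tool_pos: [0.5024, -0.2837, 0.1066]
tool_rot: [3.141, -0.002, 2.992]
contact_force: [-0.3, -0.1, -2.8]
opening: 0.0277
```

```bash
python3 -c "
from h import *
to([.5054,-.2825,.01],171.3)"
```

```text
t 27.95 pos [ 0.5024 -0.2837  0.1066] F [-0.3205 -0.1262 -2.8144] open 0.0277 
 delta [-0.003   0.0016  0.0966] rot [ 0.0543 -0.1228  0.1208]
```

move_arm(
  deltas=[
    {"x": -0.002, "y": 0.001, "z": 0.03, "wx": 0, "wy": 0, "wz": 0, "hand": 0.2},
    {"x": -0.002, "y": 0.001, "z": 0.06, "wx": 0, "wy": 0, "wz": 0, "hand": 0.2},
    {"x": -0.002, "y": 0.001, "z": 0.08, "wx": 0, "wy": 0, "wz": 0, "hand": 0.2},
    {"x": -0.002, "y": 0.001, "z": 0.089, "wx": 0, "wy": 0, "wz": 0, "hand": 0.2},
    {"x": -0.002, "y": 0.001, "z": 0.093, "wx": 0, "wy": 0, "wz": 0, "hand": 0.2},
    {"x": -0.002, "y": 0.001, "z": 0.095, "wx": 0, "wy": 0, "wz": 0, "hand": 0.2},
    {"x": -0.002, "y": 0.001, "z": 0.095, "wx": 0, "wy": 0, "wz": 0, "hand": 0.2},
  ],
)

```text
time: 28.82
tool_pos: [0.5065, -0.2816, 0.0134]
tool_rot: [-3.141, 0.001, 2.99]
contact_force: [0.1, -0.3, -3.5]
opening: 0.0279
```

```bash
python3 -c "
from h import *
to([.5054,-.2825,.01],171.3)"
```

```text
t 28.825 pos [ 0.5065 -0.2816  0.0134] F [ 0.1489 -0.3246 -3.4596] open 0.0279 
 delta [ 0.001  -0.001   0.0034] rot [-0.0194  0.048   0.0388]
```

Still hanging (no contact yet), so I lower it 5 mm more and release.

move_arm(
  deltas=[
    {"x": 0, "y": 0, "z": 0.002, "wx": 0, "wy": 0, "wz": 0, "hand": 0.2},
    {"x": 0, "y": 0, "z": 0.004, "wx": 0, "wy": 0, "wz": 0, "hand": 0.2},
    {"x": 0, "y": 0, "z": 0.005, "wx": 0, "wy": 0, "wz": 0, "hand": 0.2},
    {"x": 0, "y": 0, "z": 0.005, "wx": 0, "wy": 0, "wz": 0, "hand": 0.2},
  ],
)

```text
time: 29.32
tool_pos: [0.5062, -0.2814, 0.0083]
tool_rot: [3.142, 0.0, 2.99]
contact_force: [-2.5, 0.9, 3.0]
opening: 0.0275
```

move_arm(
  deltas=[
    {"x": 0, "y": 0, "z": 0, "wx": 0, "wy": 0, "wz": 0, "hand": 0.35},
    {"x": 0, "y": 0, "z": 0, "wx": 0, "wy": 0, "wz": 0, "hand": 0.5},
    {"x": 0, "y": 0, "z": 0, "wx": 0, "wy": 0, "wz": 0, "hand": 0.5},
    {"x": 0, "y": 0, "z": -0.02, "wx": 0, "wy": 0, "wz": 0, "hand": 0.5},
    {"x": 0, "y": 0, "z": -0.06, "wx": 0, "wy": 0, "wz": 0, "hand": 0.5},
    {"x": 0, "y": 0, "z": -0.1, "wx": 0, "wy": 0, "wz": 0, "hand": 0.5},
    {"x": 0, "y": 0, "z": -0.12, "wx": 0, "wy": 0, "wz": 0, "hand": 0.5},
    {"x": 0, "y": 0, "z": -0.12, "wx": 0, "wy": 0, "wz": 0, "hand": 0},
  ],
)

```text
time: 30.32
tool_pos: [0.5071, -0.282, 0.1295]
tool_rot: [-3.14, 0.003, 2.99]
contact_force: [0.6, 0.2, 0.5]
opening: 0.0399
```

```bash
python3 -c "
from h import *
shot('scene','sc7.png',(140,130,420,340),2.8)
# push pose: behind plate, e=-.110-.035, n=0(-.0035), z=.03
to(O-.16*E_-.0035*N_+[0,0,.11])"
```

```text
t 30.375 pos [ 0.5063 -0.2815  0.1279] F [ 0.0269  0.6104 -0.239 ] open 0.0363 
 delta [0.1155 0.2642 0.0178] rot [ 0.013   0.0522 70.7409]
```

View pics/sc7.png

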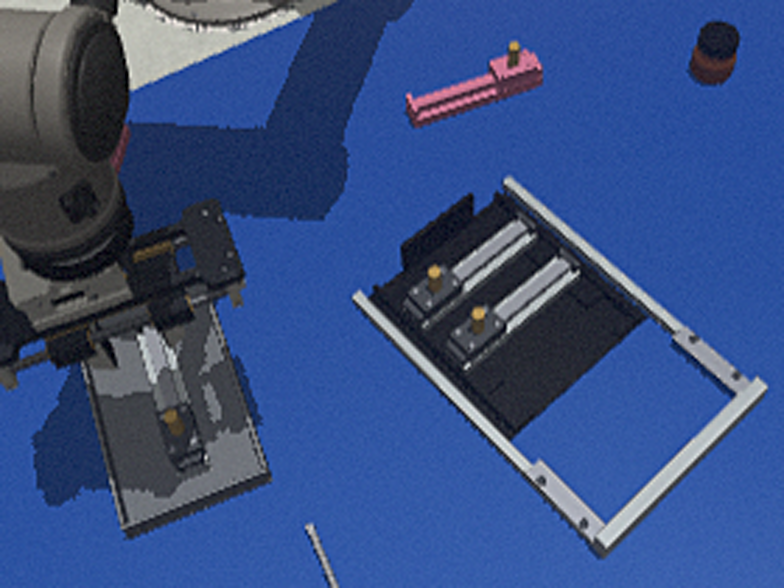

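The reject slide lies lengthwise in the bin, with its carriage at crop (175,430). The tray still holds the two sound slides with carriages at the right. Next I go behind the push plate.

move_arm(
  deltas=[
    {"x": 0.015, "y": 0.034, "z": 0, "wx": 0, "wy": 0, "wz": 9, "hand": 0},
    {"x": 0.035, "y": 0.079, "z": 0, "wx": 0, "wy": 0, "wz": 19, "hand": 0},
    {"x": 0.055, "y": 0.124, "z": 0, "wx": 0, "wy": 0, "wz": 29, "hand": 0},
    {"x": 0.075, "y": 0.169, "z": 0, "wx": 0, "wy": 0, "wz": 39, "hand": 0},
    {"x": 0.095, "y": 0.214, "z": 0, "wx": 0, "wy": 0, "wz": 49, "hand": 0},
    {"x": 0.11, "y": 0.25, "z": 0, "wx": 0, "wy": 0, "wz": 59, "hand": 0},
    {"x": 0.115, "y": 0.264, "z": 0.01, "wx": 0, "wy": 0, "wz": 68, "hand": 0},
    {"x": 0.115, "y": 0.264, "z": 0.018, "wx": 0, "wy": 0, "wz": 70.7, "hand": 0},
  ],
)

```text
time: 31.38
tool_pos: [0.431, -0.0018, 0.1084]
tool_rot: [-3.139, -0.001, 1.756]
contact_force: [-0.1, 0.4, -0.2]
opening: 0.0003
```

```bash
python3 -c "
from h import *
P=viewer.camera_params('scene')
for q in((409,112),(415,122),(540,75)): p=w(P,(140+q[0]/2.8,130+q[1]/2.8),.01); print('pink',p,(p-O)@E_,(p-O)@N_)
for q in((640,322),(513,437)): p=w(P,(140+q[0]/2.8,130+q[1]/2.8),.004)-O; print('tray front',p@E_,p@N_)
en(); to(O-.16*E_-.0035*N_+[0,0,.018])"
```

```text
pink [0.3268 0.0637 0.01  ] -0.2510749621451399 0.08132038418793056
pink [0.3419 0.0622 0.01  ] -0.2364637906783956 0.0770622881855087
pink [0.3585 0.2108 0.01  ] -0.19286117970243544 0.22007621261883092
tray front 0.08408635184717317 0.07706064176909175
tray front 0.08448267945024807 -0.0889154924334464
t 31.38 e -0.1607 n -0.0022 z 0.1084 F e 0.0 n 0.4 z -0.2 open 0.0003
t 31.375 pos [ 0.431  -0.0018  0.1084] F [-0.0519  0.3819 -0.162 ] open 0.0003 
 delta [-0.0014  0.0009  0.0904] rot [-0.1404 -0.0655 -0.0003]
```

move_arm(
  deltas=[
    {"x": -0.001, "y": 0, "z": 0.05, "wx": 0, "wy": 0, "wz": 0, "hand": 0},
    {"x": -0.001, "y": 0, "z": 0.09, "wx": 0, "wy": 0, "wz": 0, "hand": 0},
    {"x": -0.001, "y": 0, "z": 0.09, "wx": 0, "wy": 0, "wz": 0, "hand": 0},
    {"x": -0.001, "y": 0.012, "z": 0.09, "wx": 0, "wy": 0, "wz": 0, "hand": 0},
    {"x": -0.001, "y": 0.02, "z": 0.09, "wx": 0, "wy": 0, "wz": 0, "hand": 0},
    {"x": -0.001, "y": 0.026, "z": 0.09, "wx": 0, "wy": 0, "wz": 0, "hand": 0},
    {"x": -0.001, "y": 0.032, "z": 0.09, "wx": 0, "wy": 0, "wz": 0, "hand": 0},
    {"x": -0.001, "y": 0.038, "z": 0.09, "wx": 0, "wy": 0, "wz": 0, "hand": 0},
  ],
)

```text
time: 32.38
tool_pos: [0.4691, 0.0031, 0.02]
tool_rot: [-3.14, -0.001, 1.757]
contact_force: [-5.4, -0.7, 3.4]
opening: 0.0004
```

```bash
python3 -c "
from h import *
en()"
```

```text
t 32.38 e -0.1223 n -0.0045 z 0.0200 F e -5.5 n 0.3 z 3.4 open 0.0004
```

move_arm(
  deltas=[
    {"x": 0, "y": 0.007, "z": 0, "wx": 0, "wy": 0, "wz": 0, "hand": 0},
    {"x": 0, "y": 0.015, "z": 0, "wx": 0, "wy": 0, "wz": 0, "hand": 0},
    {"x": 0, "y": 0.024, "z": 0, "wx": 0, "wy": 0, "wz": 0, "hand": 0},
    {"x": 0, "y": 0.033, "z": 0, "wx": 0, "wy": 0, "wz": 0, "hand": 0},
    {"x": 0, "y": 0.042, "z": 0, "wx": 0, "wy": 0, "wz": 0, "hand": 0},
    {"x": 0, "y": 0.05, "z": 0, "wx": 0, "wy": 0, "wz": 0, "hand": 0},
    {"x": 0, "y": 0.057, "z": 0, "wx": 0, "wy": 0, "wz": 0, "hand": 0},
    {"x": 0, "y": 0.06, "z": 0, "wx": 0, "wy": 0, "wz": 0, "hand": 0},
  ],
)

```text
time: 33.38
tool_pos: [0.5293, 0.014, 0.0198]
tool_rot: [3.141, -0.0, 1.757]
contact_force: [-5.3, -1.1, 4.5]
opening: 0.0007
```

```bash
python3 -c "
from h import *
en()"
```

```text
t 33.38 e -0.0612 n -0.0048 z 0.0198 F e -5.4 n -0.1 z 4.5 open 0.0007
```

move_arm(
  deltas=[
    {"x": 0, "y": 0.006, "z": 0, "wx": 0, "wy": 0, "wz": 0, "hand": 0},
    {"x": 0, "y": 0.012, "z": 0, "wx": 0, "wy": 0, "wz": 0, "hand": 0},
    {"x": 0, "y": 0.018, "z": 0, "wx": 0, "wy": 0, "wz": 0, "hand": 0},
    {"x": 0, "y": 0.024, "z": 0, "wx": 0, "wy": 0, "wz": 0, "hand": 0},
    {"x": 0, "y": 0.028, "z": 0, "wx": 0, "wy": 0, "wz": 0, "hand": 0},
  ],
)

```text
time: 34.0
tool_pos: [0.5567, 0.0192, 0.0198]
tool_rot: [3.141, -0.0, 1.757]
contact_force: [-4.3, -1.1, 2.1]
opening: 0.0003
```

```bash
python3 -c "
from h import *
en()"
```

```text
t 34.00 e -0.0332 n -0.0047 z 0.0198 F e -4.4 n -0.3 z 2.1 open 0.0003
```

move_arm(
  deltas=[
    {"x": 0, "y": 0.003, "z": 0, "wx": 0, "wy": 0, "wz": 0, "hand": 0},
    {"x": 0, "y": 0.006, "z": 0, "wx": 0, "wy": 0, "wz": 0, "hand": 0},
    {"x": 0, "y": 0.009, "z": 0, "wx": 0, "wy": 0, "wz": 0, "hand": 0},
  ],
)

```text
time: 34.38
tool_pos: [0.5653, 0.0209, 0.0199]
tool_rot: [-3.141, -0.0, 1.756]
contact_force: [-3.5, -0.5, 0.9]
opening: 0.0005
```

move_arm(
  deltas=[
    {"x": 0, "y": 0.002, "z": 0, "wx": 0, "wy": 0, "wz": 0, "hand": 0},
    {"x": 0, "y": 0.004, "z": 0, "wx": 0, "wy": 0, "wz": 0, "hand": 0},
  ],
)

```text
time: 34.62
tool_pos: [0.5692, 0.0216, 0.0199]
tool_rot: [-3.142, -0.0, 1.757]
contact_force: [-4.1, -0.6, 0.1]
opening: 0.0001
```

```bash
python3 -c "
from h import *
en()"
```

```text
t 34.62 e -0.0206 n -0.0047 z 0.0199 F e -4.1 n 0.2 z 0.1 open 0.0001
```

move_arm(
  deltas=[
    {"x": 0, "y": 0.002, "z": 0, "wx": 0, "wy": 0, "wz": 0, "hand": 0},
    {"x": 0, "y": 0.004, "z": 0, "wx": 0, "wy": 0, "wz": 0, "hand": 0},
  ],
)

```text
time: 34.88
tool_pos: [0.5726, 0.0223, 0.0198]
tool_rot: [-3.14, -0.0, 1.757]
contact_force: [-8.9, -2.0, 5.7]
opening: 0.0002
```

move_arm(
  deltas=[
    {"x": 0, "y": 0.002, "z": 0, "wx": 0, "wy": 0, "wz": 0, "hand": 0},
    {"x": 0, "y": 0.003, "z": 0, "wx": 0, "wy": 0, "wz": 0, "hand": 0},
  ],
)

```text
time: 35.12
tool_pos: [0.5726, 0.0227, 0.0199]
tool_rot: [-3.134, -0.001, 1.757]
contact_force: [-18.2, -2.4, 12.0]
opening: 0.0002
```

```bash
python3 -c "
from h import *
en()"
```

```text
t 35.12 e -0.0170 n -0.0042 z 0.0199 F e -18.3 n 1.0 z 12.0 open 0.0002
```

The tray hit the stop firmly at 18 N. I back off, lift and take a last look.

move_arm(
  deltas=[
    {"x": 0, "y": -0.01, "z": 0, "wx": 0, "wy": 0, "wz": 0, "hand": 0},
    {"x": 0, "y": -0.04, "z": 0, "wx": 0, "wy": 0, "wz": 0, "hand": 0},
    {"x": 0, "y": -0.08, "z": -0.03, "wx": 0, "wy": 0, "wz": 0, "hand": 0},
    {"x": 0, "y": -0.12, "z": -0.08, "wx": 0, "wy": 0, "wz": 0, "hand": 0},
    {"x": 0, "y": -0.14, "z": -0.13, "wx": 0, "wy": 0, "wz": 0, "hand": 0},
    {"x": 0, "y": -0.14, "z": -0.15, "wx": 0, "wy": 0, "wz": 0, "hand": 0},
    {"x": 0, "y": -0.14, "z": -0.15, "wx": 0, "wy": 0, "wz": 0, "hand": 0},
  ],
)

```text
time: 36.0
tool_pos: [0.4402, -0.0033, 0.1718]
tool_rot: [3.135, 0.002, 1.756]
contact_force: [0.5, 0.2, 0.2]
opening: 0.0006
```

```bash
python3 -c "
from h import *
en(); shot('scene','sc8.png',(140,130,420,340),2.8)"
```

```text
t 36.00 e -0.1520 n -0.0054 z 0.1718 F e 0.5 n 0.1 z 0.2 open 0.0006
```

View pics/sc8.png

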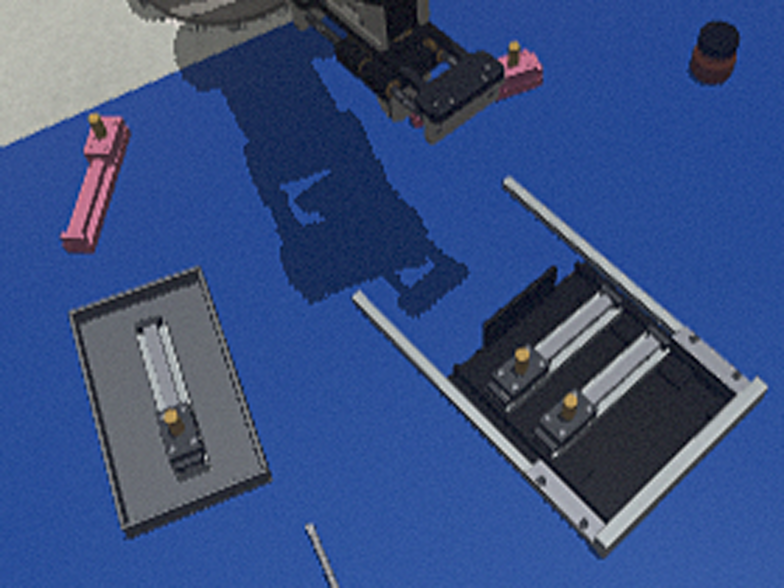

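The tray is against the back stop, both carriages are at the right ((520,375) and (567,420)), the reject lies flat in the bin, and the jar has not moved.

```bash
python3 -c "
from h import *
print(robot.hand_in())"
```

```text
the job is handed in; nothing more can be done
None
```

The job is done and handed in, with the arm clear of everything at 36 s of the 72 s allowed; the hand-in gave no verdict.

- **Slides out:** I pushed each carriage left by its post. The near and middle slides ran free to about 88 mm of travel. The far slide stopped dead at about 47 mm with 7 N, so it is the binding one.
- **Slides back:** I pushed all three carriages to the right until they met the stop (4–7 N), and the wrist picture showed them level there.
- **Reject:** I lifted out the binding slide and laid it lengthwise in the grey bin.
- **Tray:** I pushed it home until it met the back stop, where the push force rose from about 4 N to 18 N.

**Last checks:** the final scene picture shows the reject flat near the middle of the bin and the tray against the stop. The two sound slides are in their places with carriages at the right. The jar and the visible tip of the screwdriver have not moved. The board was outside the last picture, but the arm never went near it.

**Disagreement:** my camera and contact measurements along the rails differed by 3–4 mm. For the end positions I therefore relied on the force at the stops, except for the two sound slides on the left, where the force never clearly rose. There I relied on the camera reading and on the distance from where the far slide jammed.

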